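# Reset the aquarium return valve and lock it again

## Task

Re-set the clear aquarium valve: first slacken its black lock ring by swinging its upright tab a good 50 degrees anticlockwise (seen from above), then turn the white bar knob until its pointer points at the tall thin peg on the valve plate, not at the low block. Then swing the tab back clockwise until you feel the ring bite and it is hand-tight, at about 8 to 9 N of push on the tab; more than 11 N cracks the acrylic. Leave the pointer on the peg, let go of the valve, and do not disturb the shell, the fork or the cone in the tray.

Things in the scene. Friction and masses are not known exactly. Their poses are not given: they have to be found in the camera images.
- valve: Clear (whitish) acrylic valve, fixed in the tray: a plate 150 x 170 x 8 mm with a round body 64 mm across on it. Origin on the valve's turning axis, at the underside of the plate; z up; its x axis is where the pointer points at the start. Lock ring and knob turn about the vertical line through this origin. Plate top 8 mm above the origin; two pipe stubs to +y and -y, tops at 31 mm.
- lockring: Fixed seat of the black lock ring, on the turning axis, 34 mm above the valve's origin. The ring is a knurled disc 60 mm across, 16 mm high, with an arm to one upright tab. Turned clockwise it bites on a springy seal: the push needed at the tab then climbs smoothly, about 4 N per 0.1 rad. Where it bites shifts by up to 0.6 rad when the knob is turned, not always alike: it must be felt.
- ring (a joint): Angle of the lock ring in rad: 0 at the start (lightly tight), growing anticlockwise seen from above (slackening), limits -1.2 and 1.3. Slack, it turns against thread friction of 0.20 N m, about 4 N of push at the tab; hand-tight is 0.42 to 0.47 N m about the axis, 0.58 cracks it. It stays where left, but springs back up to 0.1 rad when released after tightening.
- tab (a point): Centre of the lock ring's upright tab, 52 mm from the turning axis, 74 mm above the valve's origin. The tab measures 18 mm radially, 10 mm across (along the turning circle) and is 52 mm high, its top 90 mm above the valve's origin. Pinch it from above across its 10 mm. The point's x axis points from the tab to the turning axis.
- adjuster (a joint): Angle of the white knob in rad: 0 at the start, growing anticlockwise seen from above, limits -1.6 and 1.6. It turns against 0.12 N m at first and, after some play, about 0.6 N m; grip it firmly (40 to 60 N). It stays where it is left. The peg lies 0.45 to 0.75 rad away, either way.
- grip_bar (a point): Middle of the knob's upright grip bar, on the turning axis, 86 mm above the valve's origin. The bar is 36 mm long (along the point's x axis), 12 mm thick, and reaches from 60 to 100 mm above the valve's origin. Pinch it from above across its 12 mm.
- pointer (a point): Tip of the pointer, a straight arm 6 mm wide on the knob, in line with the bar, 38 mm from the turning axis, 57 mm above the valve's origin. The point's x axis points outwards along the pointer.
- peg_top (a point): Top of the tall thin peg on the valve plate, 8 mm across and 22 mm high above the plate, 58 to 80 mm from the turning axis, left or right of the pointer. The pointer must point at it.
- low_block: The other marker, a low block 16 x 16 x 7 mm on the other side of the plate, origin under its centre. Not the one to point at.
- shell: White ceramic ornament shell, loose, 68 mm across and 38 mm high; origin under its centre. Leave alone.
- fork: Stainless steel planting fork, loose, 240 mm long, lying along its x axis, 10 mm high; origin underneath, near its middle. Leave alone.
- cone: Blue plastic feeding cone, loose, 60 mm across and 75 mm high; origin under its centre. Leave alone.

How it is judged:
By the outcome, as a careful person would: the job done as asked, in the order asked, and still so for the second after the job is handed in, with the robot touching nothing.
It also fails if it takes over 67 s, if anything falls off the work surface, if the arm or the gripper's body presses on something with over 40 N, if the wrist force passes 120 N, or if a joint passes its speed limit or range.

## Robot

A 6-joint arm with a two-finger parallel gripper is mounted at the origin on the work surface. World frame = base frame: x ahead of the robot, y to its left, z up, the work surface at z = 0. Lengths are in m, angles in rad, forces in N, time in s.
With the tool pointing down it reaches from about 0.325 to 0.875 m from the base axis. Payload 4.4 kg.
Tool frame: the origin (TCP) lies where the fingers leave the gripper's body, on its centre line; the fingertips stand 73 mm ahead of it and the grasp point (between the pads) lies 54 mm ahead of it; z points along the fingers, y is the direction in which the jaws open and shut (so a half turn about z gives the same grasp; the last joint's range is limited). The gripper opens to 85 mm and grips with 20 to 120 N. Pads are 22 mm wide; open, the fingers measure 114 mm over their backs; the gripper's body (76 mm by 85 mm) begins 54 mm behind the grasp point. The pads swing forward as they close: fully open they stand 13 mm farther back than shut.
Start: joints at [-1.361, 0.207, 1.542, -0, 1.393, -0.15], TCP at [0.202, -0.538, 0.304] pointing down, gripper open.
Joint ranges: [-2.73, 2.73], [-0.86, 2.22], [0.23, 2.46], [-1.11, 4.25], [0.08, 2.63], [-2.82, 2.82]. Speed limits (rad/s): [2.79, 2.79, 3.14, 3.14, 3.14, 3.14].

## Interface

Orientations are given as a unit quaternion [x, y, z, w].
In Python, from cell import bot gives the robot as it stands.
- The arm moves only by the tool drive_tool, never from a script. Its argument "increments" is a list of rows, each a list of 7 numbers: the shift along the tool's x, y, z in m, then the turn, a rotation vector about the tool's x, y, z in rad, then the opening, from -1 (shut) to 1 (fully open). In form: [[tx, ty, tz, wx, wy, wz, jaw], ...]. A call has 1 to 20 rows; each row shifts and turns the pose as measured when the row begins, along the tool's axes as they then stand; what a row does not reach is not made up. A row lasts 1/12 s, in which the tool goes at most 41.7 mm and 7.16 degrees, less where a joint would pass 70% of its speed; a pose out of reach is approached as far as the arm can. A call is refused whole if a number of a shift passes 0.0417 or a number of a turn 0.125, either way. A call with a gripper value outside its range is refused whole. The fingers move at their own pace and stop on an object; "squeeze" is the grip in N (left out, the last holds). Time passes only in rows, so rows that do not move let the fingers close. It gives the time, the measured TCP pose, the force and the opening at its end, in the units of the state.
- bot.sense(): the state, without advancing time (a new reading comes with each control period).
- bot.grab_frame(name): name is "scene" or "top" or "wrist"; returns the picture (480x640x3 uint8, blue, green, red); there is no depth.
- bot.camera_info(name): a dict with "camera_matrix" (3x3 intrinsics, pixels), "k1" (the pictures are not rectified: a ray, as slopes to the right and down, at radius r is drawn at 1 + k1 r^2 times it, then the intrinsics apply), "pose" (4x4, takes a point from camera to world coordinates). Camera axes: x right, y down, z forward; pixel columns grow to the right and rows downward; lengths in m; the calibration is good to about 2 mm. A picture is of the moment at which its call begins: read the wrist's pose just before it. camera_info takes no time and is no camera call; for the wrist camera it gives the pose at the moment of the call.
- bot.job_done(): hands the job in, once; it reports no verdict.
The state is a dict: "t": time; "qpos": joint angles; "joint_velocities": joint speeds; "tau": joint torques, N m; "eef_pos": TCP position; "tool_rot": TCP orientation; "contact_force": force on the tool from outside, world axes, zero at the start; "wrist_torque": the same for the moment, N m; "width": opening from 0.0 (shut) to 1.0 (fully open).
Only numpy, scipy, OpenCV 4.12 (cv2) and the standard library are available. Lean on these libraries where they do the work, as an engineer would, in place of code of your own. Each camera call takes 0.05 s, during which the arm holds its last target.

## Working session

There is one attempt and no reset: what is moved stays moved. The work goes in short steps, Python scripts to look and compute and a tool call to move; the robot and the scene stay as the last step left them, time stands still between calls to the robot, and variables do not carry over. Pictures are saved under pics/ and viewed, and the job is handed in when it is done.

Besides the shell and the picture viewer there is one more tool, called after "Call:" by a JSON object that holds its "op" and its "data", one argument or row to a line. drive_tool: Moves the arm, as the interface text tells. Its arguments: {"type":"object","properties":{"increments":{"type":"array"},"squeeze":{"type":"number"}},"required":["increments"]}

```bash
mkdir -p pics; ls
python3 - <<'E'
from cell import bot
import cv2
print(bot.sense())
for n in ["scene","top","wrist"]:
    i=bot.camera_info(n); print(n,i)
    cv2.imwrite(f"pics/{n}0.png",bot.grab_frame(n))
E
```

```text
pics
{'t': 0.0, 'qpos': array([-1.36146530e+00,  2.07457373e-01,  1.54293345e+00, -5.49948740e-06,
        1.39353595e+00, -1.50494895e-01]), 'joint_velocities': array([ 0.00096247,  0.00162288,  0.00055144, -0.00014826,  0.00018373,
       -0.00012699]), 'tau': array([-1.05988991e-03, -3.83037758e+01, -2.91596711e+01, -2.09491291e-04,
        1.05798521e-02,  4.48089864e-06]), 'eef_pos': array([ 0.20233075, -0.5375949 ,  0.30271409]), 'tool_rot': array([ 9.83858515e-01,  1.78944296e-01, -3.70325464e-05, -1.16647324e-03]), 'contact_force': array([ 0.85948304, -0.70323832, -0.19690605]), 'wrist_torque': array([ 0.04241333,  0.01409368, -0.01413017]), 'width': 0.999578646803881}
scene {'camera_matrix': array([[565.78486547,   0.        , 324.48782408],
       [  0.        , 565.78486547, 236.65861012],
       [  0.        ,   0.        ,   1.        ]]), 'k1': 0.011534720650758895, 'pose': array([[ 0.29842666,  0.58865701, -0.75128188,  1.25219331],
       [ 0.95437171, -0.1751575 ,  0.24185633, -0.20206595],
       [ 0.01077777, -0.78917855, -0.61406926,  0.66657566],
       [ 0.     
[... 263 characters left out ...]
y([[-0.00729004, -0.99525179,  0.09706048,  0.43952823],
       [-0.99996054,  0.00676272, -0.00576079,  0.04853797],
       [ 0.00507704, -0.09709865, -0.99526181,  1.35087863],
       [ 0.        ,  0.        ,  0.        ,  1.        ]])}
wrist {'camera_matrix': array([[384.68521824,   0.        , 317.3810343 ],
       [  0.        , 384.68521824, 234.28137444],
       [  0.        ,   0.        ,   1.        ]]), 'k1': 0.0053506556871333, 'pose': array([[ 0.35240568, -0.88440184, -0.30601245,  0.2812847 ],
       [-0.93584348, -0.33397068, -0.11251919, -0.50847769],
       [-0.00268701,  0.32603215, -0.94535486,  0.37309336],
       [ 0.        ,  0.        ,  0.        ,  1.        ]])}
```

View pics/scene0.png

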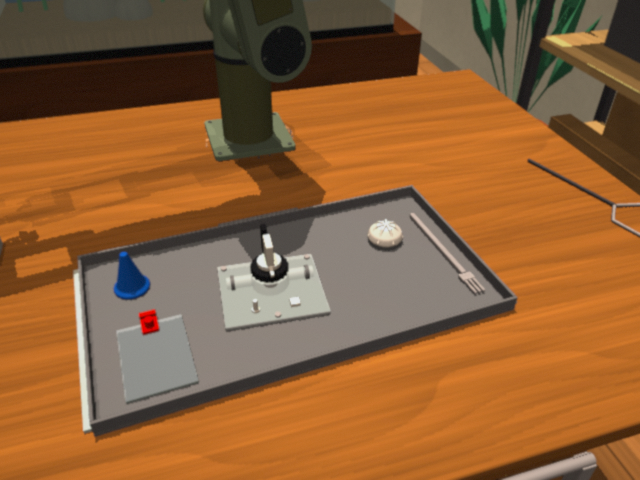

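View pics/top0.png

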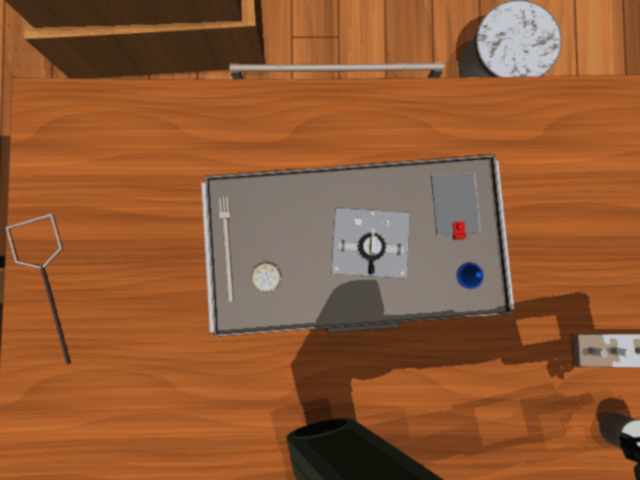

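View pics/wrist0.png

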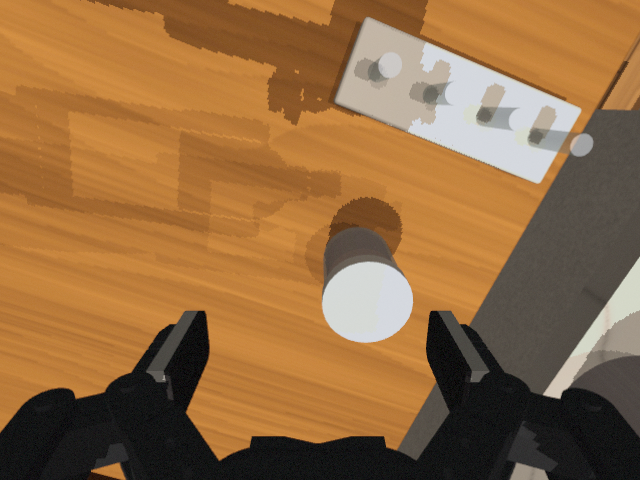

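Top view: valve at about (371,246), tab toward the robot at (371,270), cone (470,275), shell (266,277), fork (227,250). Zooming in on the valve.

Run:
```python
import cv2
a=cv2.imread("pics/top0.png")[195:295,315:425]; cv2.imwrite("pics/topz.png",cv2.resize(a,None,fx=6,fy=6,interpolation=cv2.INTER_CUBIC)[:600])
a=cv2.imread("pics/scene0.png")[215:335,205:345]; cv2.imwrite("pics/scenez.png",cv2.resize(a,None,fx=5,fy=5,interpolation=cv2.INTER_CUBIC))
```

```text
(no output)
```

View pics/topz.png

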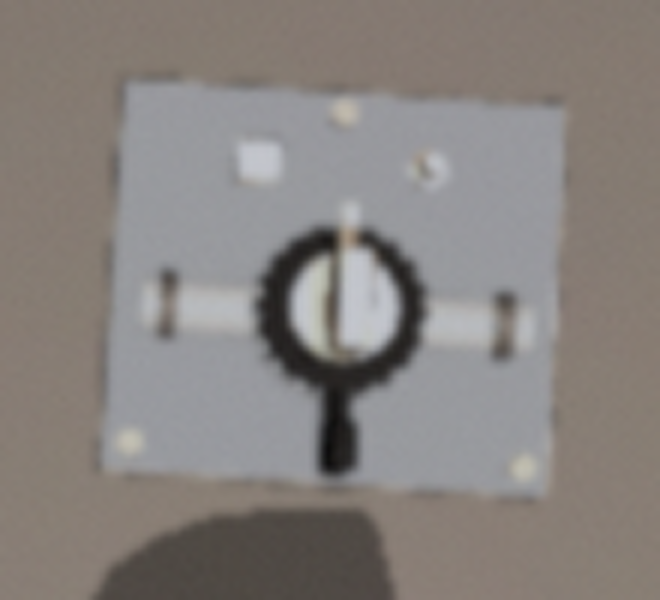

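View pics/scenez.png

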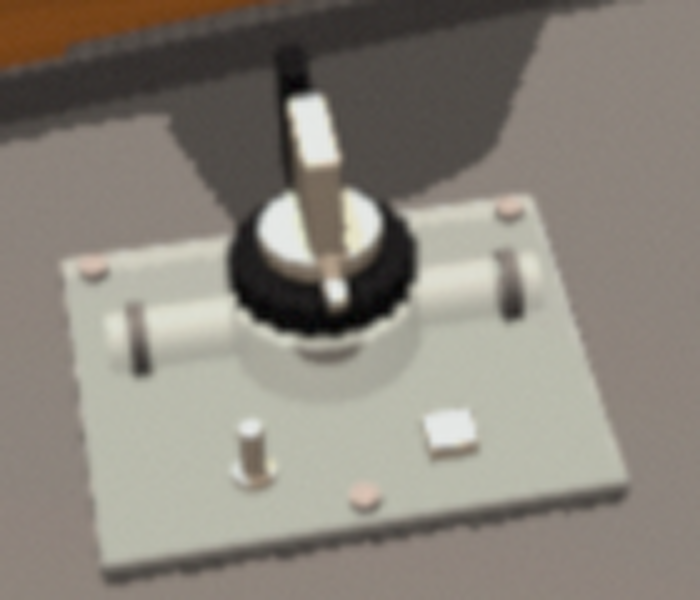

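```bash
cat > h.py <<'E'
import numpy as np, cv2
from cell import bot
def ray(info,uv):
    K=info["camera_matrix"];k=info["k1"];P=info["pose"]
    d=np.array([k,0,0,0,0.])
    s=cv2.undistortPoints(np.array([[uv]],float),K,d)[0,0]
    v=P[:3,:3]@np.array([s[0],s[1],1.]); return P[:3,3],v/np.linalg.norm(v)
def tri(rs):
    A=np.zeros((3,3));b=np.zeros(3)
    for o,v in rs:
        M=np.eye(3)-np.outer(v,v);A+=M;b+=M@o
    p=np.linalg.solve(A,b)
    return p,[float(np.linalg.norm((np.eye(3)-np.outer(v,v))@(p-o))) for o,v in rs]
def atz(info,uv,z):
    o,v=ray(info,uv); return o+v*(z-o[2])/v[2]
def proj(info,p):
    P=info["pose"];c=P[:3,:3].T@(np.asarray(p)-P[:3,3]);s=c[:2]/c[2]
    s=s*(1+info["k1"]*(s@s));K=info["camera_matrix"];return np.array([K[0,0]*s[0]+K[0,2],K[1,1]*s[1]+K[1,2]])
E
python3 - <<'E'
from h import *
T=bot.camera_info("top");S=bot.camera_info("scene")
t=lambda x,y:((x+.5)/6-.5+315,(y+.5)/6-.5+195)
s=lambda x,y:((x+.5)/5-.5+205,(y+.5)/5-.5+215)
F=dict(c_rob_py=((103,470),(65,262)) ) # placeholder
F={"near-y":(t(548,495),s(65,265)),"near+y":(t(103,470),s(528,197)),"far+y":(t(128,80),s(628,482)),"far-y":(t(565,103),s(105,568)),
"pegbase":(t(430,175),s(253,472)),"block":(t(259,160),s(450,425)),"pointer":(t(350,212),s(342,300)),"tabtop":(t(338,455),s(291,52)),"bartop":(t(356,300),s(316,130)),"screw":(t(344,110),s(364,494))}
for k,(a,b) in F.items():
    p,r=tri([ray(T,a),ray(S,b)]);print(k,p.round(4),np.round(r,4))
E
```

```text
near-y [ 0.4806 -0.1512  0.0109] [0.001 0.001]
near+y [0.4911 0.0157 0.0106] [0.0004 0.0004]
far+y [0.6396 0.0054 0.0117] [0.0011 0.0011]
far-y [ 0.6292 -0.1612  0.0126] [0.0004 0.0004]
pegbase [ 0.602  -0.1091  0.0132] [0.0007 0.0007]
block [ 0.6072 -0.0442  0.0208] [0.0003 0.0003]
pointer [ 0.5828 -0.0735  0.0619] [0.0012 0.0012]
tabtop [ 0.4923 -0.0664  0.0946] [0.0006 0.0006]
bartop [ 0.5469 -0.0713  0.1035] [0.0009 0.0009]
screw [ 0.6263 -0.0773  0.0176] [0.0001 0.0001]
```

Triangulation agrees with the given sizes: plate top is at z≈0.012, the axis near (0.546,-0.071), the bar top at 0.1035 and the tab toward -x. The peg is on the -y side, so the knob turns clockwise. Next I'll move above the valve for a close wrist view.

Call:
{"op": "drive_tool", "data": {
  "increments": [
    [0.015,-0.0115,0,0,0,0,1],
    [0.03,-0.023,0.002,0,0,0,1],
    [0.03,-0.023,0.003,0,0,0,1],
    [0.03,-0.023,0.003,0,0,0,1],
    [0.03,-0.023,0.003,0,0,0,1],
    [0.03,-0.023,0.003,0,0,0,1],
    [0.03,-0.023,0.003,0,0,0,1],
    [0.03,-0.023,0.003,0,0,0,1],
    [0.03,-0.023,0.003,0,0,0,1],
    [0.03,-0.023,0.003,0,0,0,1],
    [0.03,-0.023,0.003,0,0,0,1],
    [0.03,-0.023,0.003,0,0,0,1],
    [0.03,-0.023,0.003,0,0,0,1],
    [0.03,-0.023,0.003,0,0,0,1],
    [0.02,-0.015,0.003,0,0,0.1,1],
    [0.01,-0.008,0,0,0,0.11,1],
    [0,0,0,0,0,0.11,1],
    [0,0,0,0,0,0.1,1]
  ],
  "squeeze": 40
}}

```text
t: 1.65
eef_pos: [0.5033, -0.0506, 0.2545]
tool_rot: [0.999, -0.041, -0.002, -0.002]
contact_force: [-0.1, -0.3, 0.3]
width: 1.002
```

Run:
```python
from h import *
from scipy.spatial.transform import Rotation as R
s=bot.sense();M=R.from_quat(s["tool_rot"]).as_matrix();print(s["t"],s["eef_pos"],M,s["qpos"],s["contact_force"])
np.save("w1.npy",bot.camera_info("wrist")["pose"])
cv2.imwrite("pics/w1.png",bot.grab_frame("wrist"))
```

```text
1.65 [ 0.50329571 -0.05062168  0.25451243] [[ 0.99659919 -0.0823077  -0.00393722]
 [-0.0822922  -0.99660043  0.00394784]
 [-0.00424877 -0.00361041 -0.99998446]] [-0.27282891  0.10960872  1.76012407  0.00286386  1.2767164   1.37952443] [-0.06685062 -0.25807862  0.28370304]
```

View pics/w1.png

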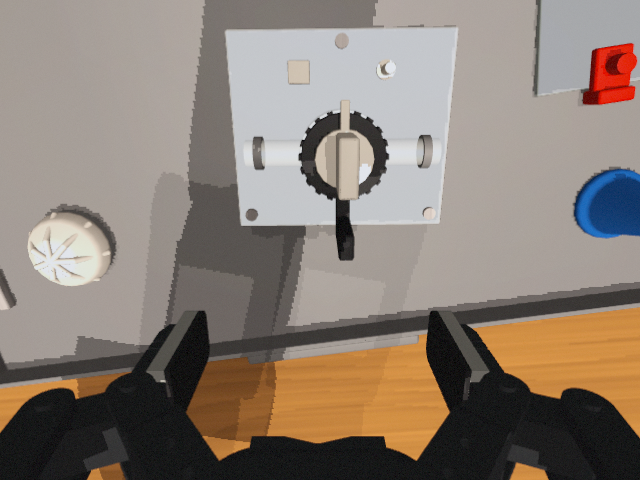

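Run:
```python
import cv2
a=cv2.imread("pics/w1.png")
cv2.imwrite("pics/w1z.png",cv2.resize(a[50:270,270:430],None,fx=5,fy=5,interpolation=cv2.INTER_CUBIC)[:600])
cv2.imwrite("pics/w1y.png",cv2.resize(a[150:270,270:430],None,fx=5,fy=5,interpolation=cv2.INTER_CUBIC))
```

```text
(no output)
```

View pics/w1z.png

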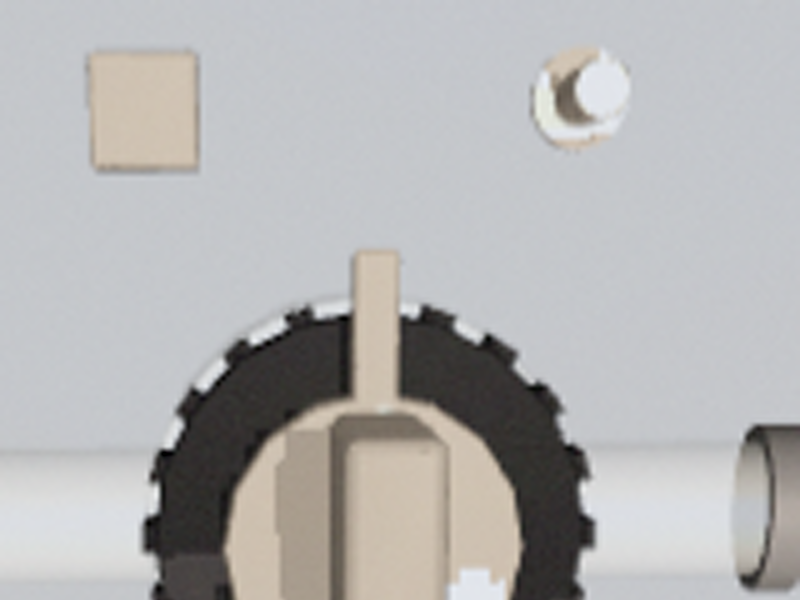

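View pics/w1y.png

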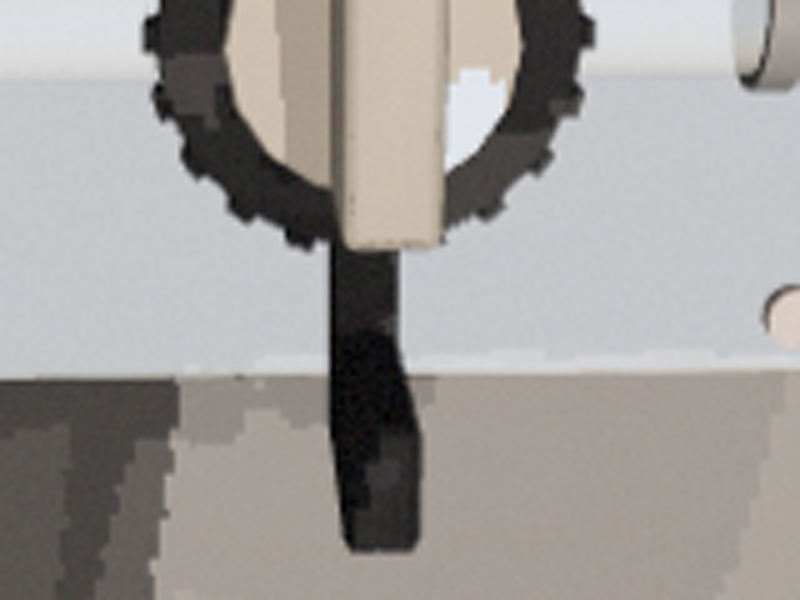

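Run:
```python
from h import *
from scipy.optimize import least_squares
I=bot.camera_info("wrist");I["pose"]=np.load("w1.npy")
z=lambda x,y:((x+.5)/5-.5+270,(y+.5)/5-.5+50)
y_=lambda x,y:((x+.5)/5-.5+270,(y+.5)/5-.5+150)
F=[((18,6,100),z(347,440)),((18,-6,100),z(448,440)),((-18,6,100),y_(350,247)),((-18,-6,100),y_(443,247)),
((38,3,59),z(353,250)),((38,-3,59),z(399,250)),((-61,5,90),y_(348,552)),((-61,-5,90),y_(418,552))]
def T(p,q):
    c,s=np.cos(p[3]),np.sin(p[3]);q=np.array(q)/1000
    return np.array([p[0]+c*q[0]-s*q[1],p[1]+s*q[0]+c*q[1],p[2]+q[2]])
f=lambda p:np.concatenate([proj(I,T(p,q))-uv for q,uv in F])
r=least_squares(f,[.546,-.071,.004,-.066]);print(r.x.round(4),r.fun.round(1).reshape(-1,2).tolist())
p=r.x;p[2]=0.004
r3=least_squares(lambda a:f([a[0],a[1],.004,a[2]]),[.546,-.071,-.066]);print(r3.x)
pg=atz(I,z(602,88),.034);print("peg",pg)
for b in (r.x,[*r3.x[:2],.004,r3.x[2]]):
    d=pg[:2]-b[:2];print(np.hypot(*d),np.arctan2(d[1],d[0])-b[3])
for uv in [(226,31),(457,27),(440,223),(241,226)]:print(atz(I,uv,.012).round(4))
Tp=bot.camera_info("top");print(proj(Tp,T(r.x,(0,0,100))),proj(Tp,T(r.x,(-61,0,90))),proj(Tp,pg))
```

```text
[ 0.5481 -0.0722  0.0015 -0.0683] [[-0.4, -0.1], [0.7, -0.4], [-1.3, 0.7], [0.3, 0.4], [0.1, 0.2], [0.2, 0.0], [-0.4, -0.3], [0.9, -0.5]]
[ 0.54857976 -0.07208213 -0.0681824 ]
peg [ 0.60453005 -0.10885009  0.034     ]
0.06723678630277576 -0.5076002493193572
0.06695011186115134 -0.5132055949374794
[0.6397 0.0054 0.012 ]
[ 0.6285 -0.1613  0.012 ]
[ 0.4803 -0.1526  0.012 ]
[0.4914 0.0165 0.012 ]
[373.93347685 243.87673621] [371.9946197  272.86892054] [386.88699426 221.44542549]
```

Call:
{"op": "drive_tool", "data": {
  "increments": [
    [-0.003,0.009,0.01,0,0,-0.015,0.2],
    [-0.003,0.009,0.025,0,0,0,0.0],
    [0,0,0.03,0,0,0,-0.1],
    [0,0,0.02,0,0,0,-0.1],
    [0,0,0.01,0,0,0,-0.1],
    [0,0,0,0,0,0,-0.1]
  ]
}}

```text
t: 2.2
eef_pos: [0.4967, -0.0689, 0.1578]
tool_rot: [1.0, -0.029, 0.001, -0.001]
contact_force: [-1.4, -0.3, 0.3]
width: 0.449
```

```bash
cat > st.py <<'E'
from h import *
from scipy.spatial.transform import Rotation as R
import sys
A=np.array([.548,-.072])
def st(pr=True):
    s=bot.sense();M=R.from_quat(s["tool_rot"]).as_matrix();phi=np.arctan2(M[1,0],M[0,0])
    e=s["eef_pos"];F=s["contact_force"];W=s["wrist_torque"];d=e[:2]-A
    print("t %.2f"%s["t"],"e",e.round(4),"phi %.4f"%phi,"tilt",M[:2,2].round(4),"F",F.round(2),"W",W.round(3),"w %.3f"%s["width"])
    print(" r %.4f az-valve %.4f"%(np.hypot(*d),np.arctan2(d[1],d[0])+.067),"Ft %.2f"%((-d[1]*F[0]+d[0]*F[1])/np.hypot(*d)),"Mz %.3f"%(d[0]*F[1]-d[1]*F[0]+W[2]), "q6 %.2f"%s["qpos"][5])
    return s,M
if __name__=="__main__":
    s,M=st()
    if len(sys.argv)>1:
        np.save(sys.argv[1]+".npy",bot.camera_info("wrist")["pose"])
        cv2.imwrite(f"pics/{sys.argv[1]}.png",bot.grab_frame("wrist"))
E
python3 st.py w2
```

```text
t 2.20 e [ 0.4967 -0.0689  0.1578] phi -0.0572 tilt [0.0013 0.0024] F [-1.4  -0.25  0.25] W [ 0.023  0.09  -0.029] w 0.449
 r 0.0514 az-valve 3.1489 Ft 0.34 Mz -0.012 q6 1.31
```

View pics/w2.png

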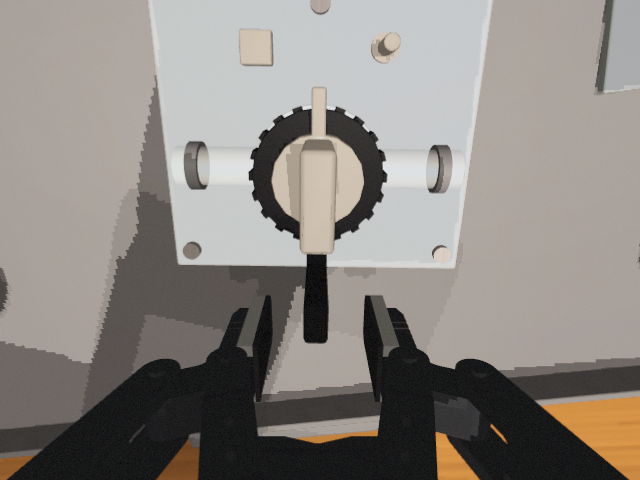

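Tab at (316,315) lies midway between the fingers (265 and 370). Descending and closing.

Call:
{"op": "drive_tool", "data": {
  "increments": [
    [0,0,0.018,0,0,0,-0.1],
    [0,0,0.01,0,0,0,-0.2],
    [0,0,0,0,0,0,-0.7],
    [0,0,0,0,0,0,-1],
    [0,0,0,0,0,0,-1],
    [0,0,0,0,0,0,-1],
    [0,0,0,0,0,0,-1]
  ],
  "squeeze": 40
}}

```text
t: 2.83
eef_pos: [0.5005, -0.0696, 0.1347]
tool_rot: [1.0, -0.026, 0.005, 0.0]
contact_force: [2.2, -0.2, -6.8]
width: 0.109
```

```bash
python3 st.py w3
```

```text
t 2.83 e [ 0.5005 -0.0696  0.1347] phi -0.0529 tilt [ 0.0103 -0.0003] F [ 2.17 -0.21 -6.75] W [-0.015 -0.14   0.128] w 0.109
 r 0.0475 az-valve 3.1591 Ft 0.11 Mz 0.134 q6 1.31
```

View pics/w3.png

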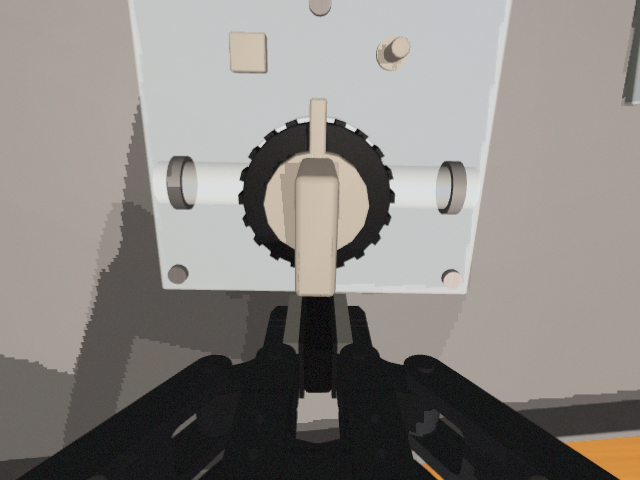

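Tab is held, width 0.109 ≈ 10 mm. Starting to swing anticlockwise.

Call:
{"op": "drive_tool", "data": {
  "increments": [
    [0.0001,0.0024,0,0,0,-0.05,-1],
    [0.0002,0.0048,0,0,0,-0.1,-1],
    [0.0002,0.0048,0,0,0,-0.1,-1],
    [0.0002,0.0048,0,0,0,-0.1,-1]
  ]
}}

```text
t: 3.22
eef_pos: [0.5025, -0.0857, 0.1347]
tool_rot: [0.988, 0.153, 0.006, 0.0]
contact_force: [1.5, 1.0, -7.8]
width: 0.11
```

```bash
python3 st.py
```

```text
t 3.22 e [ 0.5025 -0.0857  0.1347] phi 0.3077 tilt [0.0112 0.0013] F [ 1.5   0.99 -7.83] W [ 0.025 -0.156 -0.262] w 0.110
 r 0.0475 az-valve -2.7814 Ft -0.52 Mz -0.287 q6 0.92
```

Call:
{"op": "drive_tool", "data": {
  "increments": [
    [0.0002,0.0048,0,0,0,-0.1,-1],
    [0.0002,0.0048,0,0,0,-0.1,-1],
    [0.0002,0.0048,0,0,0,-0.095,-1],
    [0.0002,0.0048,0,0,0,-0.095,-1],
    [0.0002,0.0048,0,0,0,-0.1,-1],
    [0.0002,0.0048,0,0,0,-0.1,-1],
    [0,0.001,0,0,0,-0.02,-1]
  ]
}}

```text
t: 3.8
eef_pos: [0.5196, -0.1102, 0.1346]
tool_rot: [0.892, 0.453, 0.006, -0.001]
contact_force: [1.0, 0.8, -4.0]
width: 0.107
```

```bash
python3 st.py w4
```

```text
t 3.80 e [ 0.5196 -0.1102  0.1346] phi 0.9396 tilt [0.011 0.007] F [ 0.97  0.8  -3.96] W [ 0.089  0.032 -0.212] w 0.107
 r 0.0476 az-valve -2.1438 Ft 0.31 Mz -0.197 q6 0.25
```

View pics/w4.png

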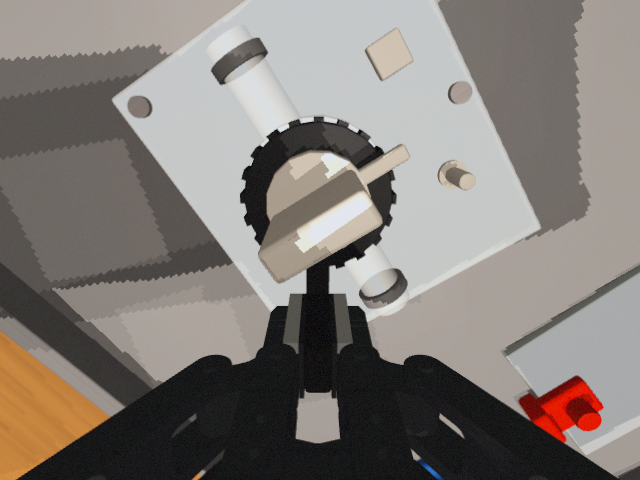

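The tab went from 3.159 to 4.139 rad, i.e. 0.98 rad (56°). Mz ≈ -0.2 N m matches the thread friction, so the torque reading is good. Release, lift, move over the axis and turn back.

Call:
{"op": "drive_tool", "data": {
  "increments": [
    [0,0,0,0,0,0,-0.4],
    [0,0,0,0,0,0,-0.2],
    [0,0,0,0,0,0,-0.1],
    [0,0,-0.02,0,0,0,-0.1],
    [0,0,-0.03,0,0,0,-0.1],
    [0,0,-0.02,0,0,0,-0.1],
    [0.015,0,0,0,0,0,-0.1],
    [0.02,0,0,0,0,0,-0.1],
    [0.013,0,0,0,0,0.08,-0.1],
    [0,0,0,0,0,0.12,-0.1],
    [0,0,0,0,0,0.12,-0.1],
    [0,0,0,0,0,0.12,-0.1],
    [0,0,0,0,0,0.12,-0.1],
    [0,0,0,0,0,0.12,-0.1],
    [0,0,0,0,0,0.12,-0.1],
    [0,0,0,0,0,0.12,-0.1],
    [0,0,0,0,0,0.1,-0.1],
    [0,0,0,0,0,0,-0.1]
  ]
}}

```text
t: 5.35
eef_pos: [0.5548, -0.0712, 0.2264]
tool_rot: [0.997, -0.071, 0.02, 0.002]
contact_force: [0.2, 0.4, 0.3]
width: 0.45
```

```bash
python3 st.py w5
```

```text
t 5.35 e [ 0.5548 -0.0712  0.2264] phi -0.1412 tilt [ 0.0394 -0.006 ] F [0.24 0.45 0.32] W [0.016 0.026 0.052] w 0.450
 r 0.0068 az-valve 0.1849 Ft 0.42 Mz 0.055 q6 1.43
```

View pics/w5.png

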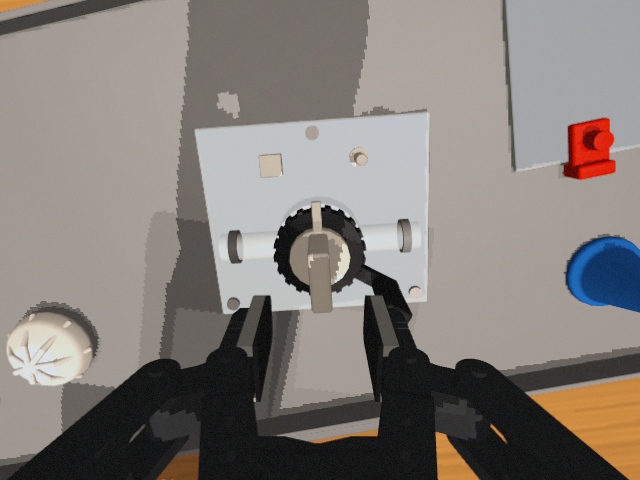

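Run:
```python
import cv2
a=cv2.imread("pics/w5.png")
cv2.imwrite("pics/w5z.png",cv2.resize(a[190:320,255:415],None,fx=4.5,fy=4.5,interpolation=cv2.INTER_CUBIC))
```

```text
(no output)
```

View pics/w5z.png

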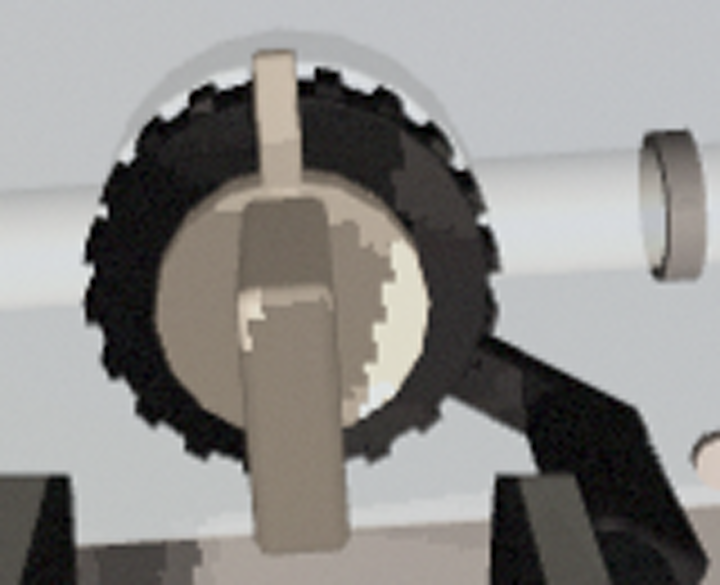

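```bash
cat > fit.py <<'E'
from h import *
from scipy.optimize import least_squares
def T(p,q):
    c,s=np.cos(p[3]),np.sin(p[3]);q=np.array(q)/1000
    return np.array([p[0]+c*q[0]-s*q[1],p[1]+s*q[0]+c*q[1],p[2]+q[2]])
BAR=[(18,6,100),(18,-6,100),(-18,6,100),(-18,-6,100),(38,3,59),(38,-3,59)]
def fit(name,pix,sc,x0,y0,pts=BAR,peg=None,zfix=.0035):
    I=bot.camera_info("wrist");I["pose"]=np.load(name+".npy")
    m=lambda u:np.array([(u[0]+.5)/sc-.5+x0,(u[1]+.5)/sc-.5+y0])
    f=lambda p:np.concatenate([proj(I,T([p[0],p[1],zfix,p[2]],q))-m(u) for q,u in zip(pts,pix)])
    r=least_squares(f,[.548,-.072,-.067]);print(name,r.x.round(4),r.fun.round(1).tolist())
    if peg is not None:
        g=atz(I,m(peg),zfix+.030);d=g[:2]-r.x[:2];print(" peg",g.round(4),"r %.4f ang_world %.4f rel %.4f"%(np.hypot(*d),np.arctan2(d[1],d[0]),np.arctan2(d[1],d[0])-r.x[2]))
    return r.x
E
python3 - <<'E'
from fit import *
fit("w5",[(238,290),(333,287),(260,552),(345,550),(252,52),(297,50)],4.5,255,190,peg=((360-255)*4.5,(158-190)*4.5))
E
```

```text
w5 [ 0.5483 -0.072  -0.0778] [-0.7, -0.4, 0.3, -1.1, -1.1, 1.0, 1.1, 0.2, 0.4, 0.3, -0.1, 0.1]
 peg [ 0.6059 -0.1078  0.0335] r 0.0678 ang_world -0.5569 rel -0.4790
```

Call:
{"op": "drive_tool", "data": {
  "increments": [
    [-0.006,0.0017,0,0,-0.04,-0.07,-0.3],
    [0,0,0.02,0,0,0,-0.3],
    [0,0,0.02,0,0,0,-0.3],
    [0,0,0.003,0,0,0,-0.3],
    [0,0,0,0,0,0,-0.3]
  ]
}}

```text
t: 5.82
eef_pos: [0.5507, -0.0727, 0.1866]
tool_rot: [1.0, -0.026, 0.003, 0.002]
contact_force: [0.1, -0.3, -0.0]
width: 0.347
```

```bash
python3 st.py w6
```

```text
t 5.82 e [ 0.5507 -0.0727  0.1866] phi -0.0522 tilt [ 0.0066 -0.0048] F [ 0.15 -0.32 -0.01] W [-0.054 -0.013 -0.016] w 0.347
 r 0.0028 az-valve -0.1916 Ft -0.28 Mz -0.017 q6 1.34
```

View pics/w6.png

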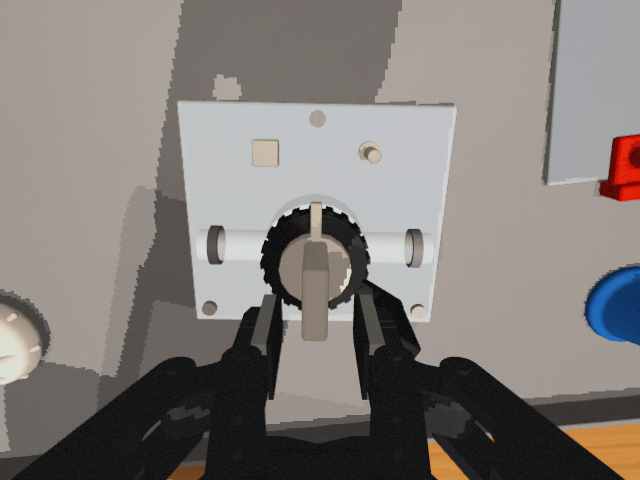

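The bar (316,290) sits between the fingers. Descending and gripping.

Call:
{"op": "drive_tool", "data": {
  "increments": [
    [-0.0025,-0.0005,0.015,0,-0.007,0.015,-0.3],
    [0,0,0.02,0,0,0,-0.3],
    [0,0,0.007,0,0,0,-0.4],
    [0,0,0,0,0,0,-1],
    [0,0,0,0,0,0,-1],
    [0,0,0,0,0,0,-1],
    [0,0,0,0,0,0,-1]
  ],
  "squeeze": 55
}}

```text
t: 6.45
eef_pos: [0.5505, -0.0717, 0.1463]
tool_rot: [0.999, -0.034, 0.003, 0.002]
contact_force: [0.6, 0.3, -3.9]
width: 0.132
```

```bash
python3 st.py
```

```text
t 6.45 e [ 0.5505 -0.0717  0.1463] phi -0.0687 tilt [ 0.0057 -0.0044] F [ 0.56  0.26 -3.9 ] W [ 0.072 -0.133 -0.102] w 0.132
 r 0.0025 az-valve 0.2001 Ft 0.19 Mz -0.102 q6 1.36
```

Call:
{"op": "drive_tool", "data": {
  "increments": [
    [0,0.0001,0,0,0,0.06,-1],
    [0,0.0002,0,0,0,0.09,-1],
    [0,0.0002,0,0,0,0.09,-1],
    [0,0.0002,0,0,0,0.09,-1],
    [0,0.0001,0,0,0,0.06,-1]
  ]
}}

```text
t: 6.87
eef_pos: [0.5501, -0.0724, 0.1463]
tool_rot: [0.973, -0.233, 0.004, 0.002]
contact_force: [1.3, 1.0, -2.9]
width: 0.135
```

```bash
python3 st.py w7
```

```text
t 6.87 e [ 0.5501 -0.0724  0.1463] phi -0.4700 tilt [ 0.0059 -0.0064] F [ 1.33  0.95 -2.89] W [ 0.19  -0.042  0.655] w 0.135
 r 0.0022 az-valve -0.1334 Ft 1.20 Mz 0.658 q6 1.76
```

View pics/w7.png

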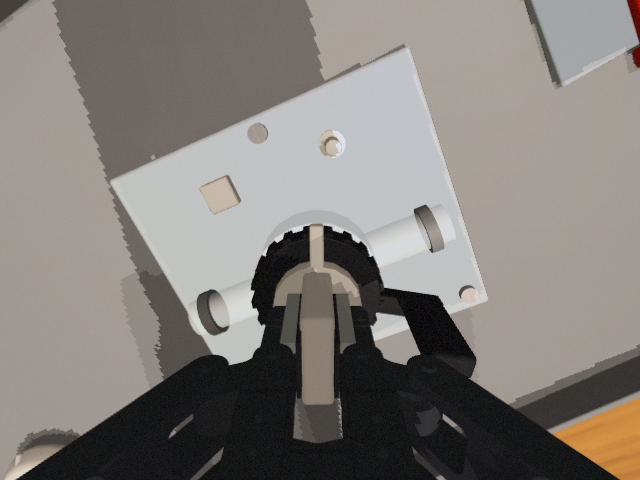

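Run:
```python
import cv2
a=cv2.imread("pics/w7.png")
cv2.imwrite("pics/w7z.png",cv2.resize(a[120:280,270:390],None,fx=3.75,fy=3.75,interpolation=cv2.INTER_CUBIC))
cv2.imwrite("pics/w7y.png",cv2.resize(a[260:420,270:390],None,fx=3.75,fy=3.75,interpolation=cv2.INTER_CUBIC))
```

```text
(no output)
```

View pics/w7z.png

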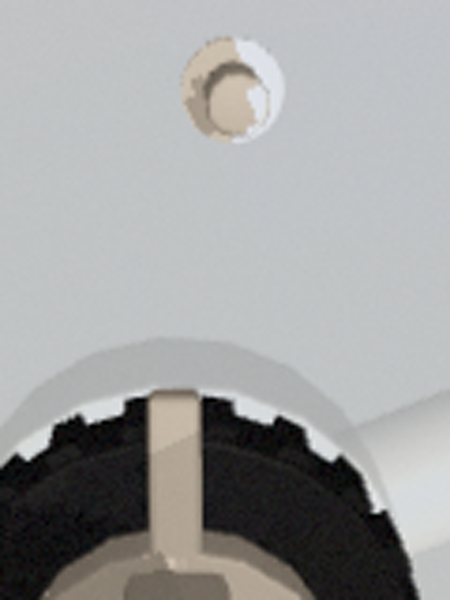

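View pics/w7y.png

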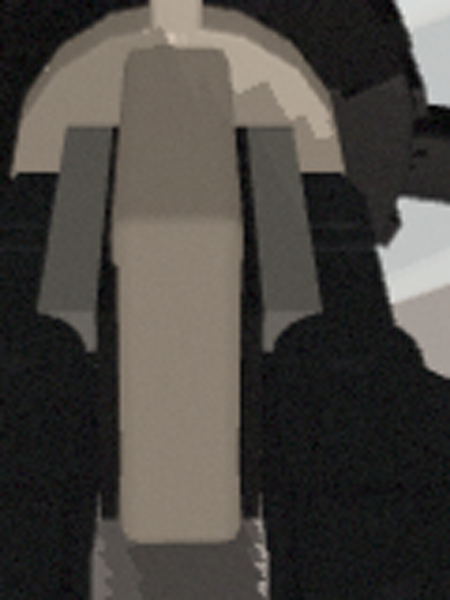

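Run:
```python
from fit import *
P=[(115,222+525),(240,222+525),(120,541+525),(240,541+525),(150,392),(203,392)]
for z in (.002,.0035,.005): fit("w7",P,3.75,270,120,peg=(238,100),zfix=z)
fit("w7",P[4:],3.75,270,120,pts=BAR[4:],peg=(238,100))
# pointer tip with axis fixed
I=bot.camera_info("wrist");I["pose"]=np.load("w7.npy")
A=np.array([.5483,-.072])
m=lambda u:np.array([(u[0]+.5)/3.75-.5+270,(u[1]+.5)/3.75-.5+120])
for zz in (.057,.0605,.063):
    a=atz(I,m((176,392)),zz)[:2]-A; print(zz,np.hypot(*a),np.arctan2(a[1],a[0]))
b=atz(I,m((238,100)),.0335)[:2]-A;print(np.hypot(*b),np.arctan2(b[1],b[0]))
b=atz(I,m((233,90)),.0115)[:2]-A;print("base",np.hypot(*b),np.arctan2(b[1],b[0]))
```

```text
w7 [ 0.5473 -0.0713 -0.4651] [-0.8, -0.9, 1.0, -1.1, -0.3, -0.6, 0.1, -0.8, -0.1, 1.9, -0.1, 1.8]
 peg [ 0.6048 -0.109   0.032 ] r 0.0687 ang_world -0.5812 rel -0.1162
w7 [ 0.5481 -0.0717 -0.4651] [-1.0, -0.9, 1.3, -1.1, -0.5, 0.5, 0.3, 0.3, -0.1, 0.9, -0.0, 0.8]
 peg [ 0.6049 -0.1091  0.0335] r 0.0680 ang_world -0.5816 rel -0.1165
w7 [ 0.5489 -0.0721 -0.4651] [-1.3, -0.9, 1.5, -1.1, -0.6, 1.5, 0.5, 1.3, -0.2, -0.1, 0.1, -0.2]
 peg [ 0.6051 -0.1091  0.035 ] r 0.0672 ang_world -0.5819 rel -0.1168
w7 [ 0.5485 -0.0717 -0.4707] [-0.1, 0.0, 0.1, 0.0]
 peg [ 0.6049 -0.1091  0.0335] r 0.0676 ang_world -0.5848 rel -0.1142
0.057 0.036403568108483456 -0.45937166524120665
0.0605 0.03747910890457186 -0.45958699594665997
0.063 0.03824735334302159 -0.4597333890073943
0.06768942031626524 -0.5793784152108226
base 0.0668864207144438 -0.5842117578202222
```

Pointer at world angle -0.465, peg at -0.582 (r 68 mm, within 58–80). About 0.115 rad more clockwise.

Call:
{"op": "drive_tool", "data": {
  "increments": [
    [0,0.0001,0,0,0,0.06,-1],
    [0,0.0001,0,0,0,0.05,-1],
    [0,0,0,0,0,0,-1]
  ]
}}

```text
t: 7.17
eef_pos: [0.55, -0.0726, 0.1463]
tool_rot: [0.959, -0.285, 0.004, 0.003]
contact_force: [0.8, 1.2, -3.1]
width: 0.13
```

```bash
python3 st.py w8
python3 - <<'E'
import cv2
a=cv2.imread("pics/w8.png")
cv2.imwrite("pics/w8z.png",cv2.resize(a[120:280,270:390],None,fx=3.75,fy=3.75,interpolation=cv2.INTER_CUBIC))
E
```

```text
t 7.17 e [ 0.55   -0.0726  0.1463] phi -0.5773 tilt [ 0.006 -0.008] F [ 0.76  1.16 -3.11] W [ 0.197 -0.115  0.287] w 0.130
 r 0.0021 az-valve -0.2123 Ft 1.32 Mz 0.290 q6 1.87
```

View pics/w8z.png

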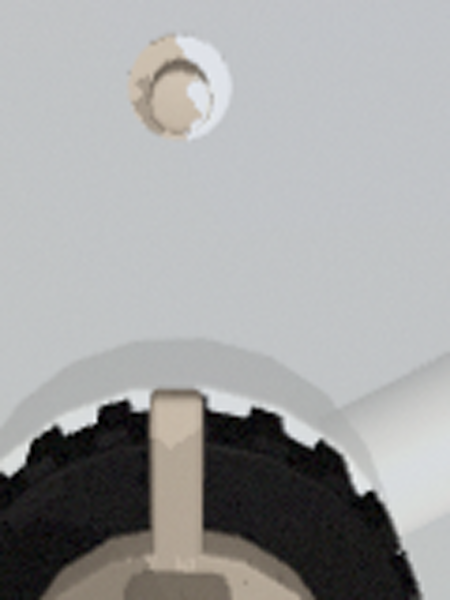

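Run:
```python
from fit import *
import cv2
I=bot.camera_info("wrist");I["pose"]=np.load("w8.npy")
A=np.array([.5483,-.072])
m=lambda u:np.array([(u[0]+.5)/3.75-.5+270,(u[1]+.5)/3.75-.5+120])
for A in ([.5483,-.072],[.548,-.0715]):
    a=atz(I,m((177.5,392)),.0605)[:2]-A; print(np.hypot(*a),np.arctan2(a[1],a[0]))
    for u,z in (((181,95),.0335),((181,87),.0115)):
        b=atz(I,m(u),z)[:2]-A;print(np.hypot(*b),np.arctan2(b[1],b[0]))
# direction via pointer edges along its length
a=atz(I,m((177.5,395)),.0605);c=atz(I,m((177.5,540)),.0605);d=(a-c);print("ptr dir",np.arctan2(d[1],d[0]))
```

```text
0.03745956325374592 -0.5711432057411836
0.06791315937825984 -0.5813529129200525
0.06690340095952078 -0.583036320794495
0.03798312478172888 -0.5779479513996304
0.06843892112102269 -0.5850513095640341
0.06742959174267021 -0.5867769580890964
ptr dir -0.5772751780213541
```

Pointer -0.574±0.004 against peg -0.583: within 0.01 rad. Release with a small opening, since the tab stands in the jaw direction, and lift.

Call:
{"op": "drive_tool", "data": {
  "increments": [
    [0,0,0,0,0,0,-0.6],
    [0,0,0,0,0,0,-0.5],
    [0,0,0,0,0,0,-0.45],
    [0,0,-0.02,0,0,0,-0.45],
    [0,0,-0.025,0,0,0,-0.45],
    [0,0,-0.02,0,0,0,-0.3],
    [0,0,0,0,0,0,-0.1]
  ]
}}

```text
t: 7.8
eef_pos: [0.5497, -0.0736, 0.215]
tool_rot: [0.959, -0.282, 0.004, 0.004]
contact_force: [0.9, -0.6, 0.0]
width: 0.447
```

```bash
python3 st.py w9;  python3 - <<'E'
import cv2
a=cv2.imread("pics/w9.png")
cv2.imwrite("pics/w9z.png",cv2.resize(a[100:320,220:420],None,fx=2.7,fy=2.7,interpolation=cv2.INTER_CUBIC))
E
```

```text
t 7.80 e [ 0.5497 -0.0736  0.215 ] phi -0.5727 tilt [ 0.0057 -0.0096] F [ 0.86 -0.59  0.04] W [-0.005 -0.022 -0.024] w 0.447
 r 0.0024 az-valve -0.6910 Ft 0.17 Mz -0.024 q6 1.86
```

View pics/w9z.png

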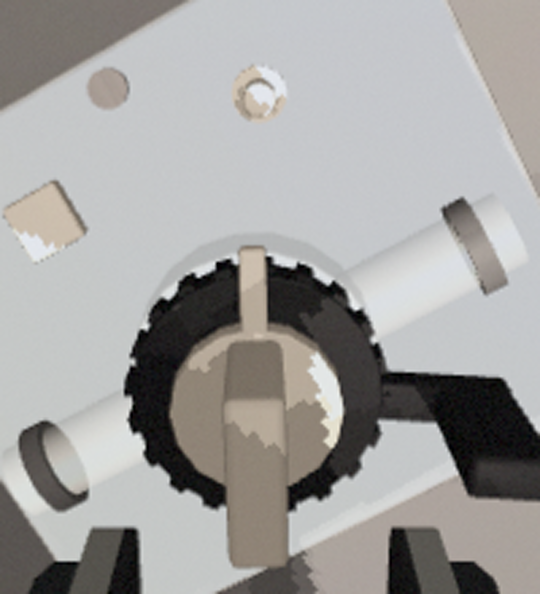

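Run:
```python
from fit import *
fit("w9",[(225,403),(286,403),(230,567),(288,567),(240,248),(266,248)],2.7,220,100,peg=(260,96))
I=bot.camera_info("wrist");I["pose"]=np.load("w9.npy")
m=lambda u:np.array([(u[0]+.5)/2.7-.5+220,(u[1]+.5)/2.7-.5+100])
for A in ([.5483,-.072],[.548,-.0715]):
    a=atz(I,m((253,248)),.0605)[:2]-A; b=atz(I,m((260,96)),.0335)[:2]-A
    print(np.arctan2(a[1],a[0]),np.arctan2(b[1],b[0]))
# predicted tab
```

```text
w9 [ 0.5479 -0.0717 -0.5526] [-0.7, -0.9, 0.4, -1.4, -0.4, 1.3, 0.5, 0.8, -0.1, 0.3, 0.4, 0.1]
 peg [ 0.605  -0.1094  0.0335] r 0.0684 ang_world -0.5835 rel -0.0309
-0.5487327166078074 -0.5833948883186777
-0.5558864890370473 -0.5870790393164749
```

The knob sprang back about 0.02 on release and is 0.03 rad short. I'll regrip and trim it with a slight overshoot.

Call:
{"op": "drive_tool", "data": {
  "increments": [
    [-0.002,-0.0005,0,0.005,-0.01,0,-0.4],
    [0,0,0,0,0,0,-0.45],
    [0,0,0.02,0,0,0,-0.45],
    [0,0,0.025,0,0,0,-0.45],
    [0,0,0.022,0,0,0,-0.45],
    [0,0,0.003,0,0,0,-0.6],
    [0,0,0,0,0,0,-1],
    [0,0,0,0,0,0,-1],
    [0,0,0,0,0,0,-1],
    [0,0,0,0,0,0.03,-1],
    [0,0,0,0,0,0.02,-1]
  ]
}}

```text
t: 8.77
eef_pos: [0.547, -0.0708, 0.1385]
tool_rot: [0.953, -0.304, -0.003, -0.001]
contact_force: [1.6, 0.8, -1.6]
width: 0.13
```

```bash
python3 st.py
```

```text
t 8.77 e [ 0.547  -0.0708  0.1385] phi -0.6188 tilt [-0.0043  0.0036] F [ 1.61  0.85 -1.63] W [ 0.065 -0.129  0.602] w 0.130
 r 0.0016 az-valve 2.3120 Ft -1.79 Mz 0.599 q6 1.90
```

Call:
{"op": "drive_tool", "data": {
  "increments": [
    [0,0,0,0,0,0,-0.6],
    [0,0,0,0,0,0,-0.5],
    [0,0,0,0,0,0,-0.45],
    [0,0,-0.02,0,0,0,-0.45],
    [0,0,-0.025,0,0,0,-0.45],
    [0,0,-0.02,0,0,0,-0.3],
    [0,0,0,0,0,0,-0.1]
  ]
}}

```text
t: 9.35
eef_pos: [0.5458, -0.0711, 0.2052]
tool_rot: [0.952, -0.306, -0.005, -0.001]
contact_force: [0.5, -0.2, -0.5]
width: 0.452
```

```bash
python3 st.py w10;  python3 - <<'E'
import cv2
a=cv2.imread("pics/w10.png")
cv2.imwrite("pics/w10z.png",cv2.resize(a[100:320,220:420],None,fx=2.7,fy=2.7,interpolation=cv2.INTER_CUBIC))
E
```

```text
t 9.35 e [ 0.5458 -0.0711  0.2052] phi -0.6223 tilt [-0.0091  0.0059] F [ 0.51 -0.18 -0.5 ] W [-0.052 -0.035  0.011] w 0.452
 r 0.0024 az-valve 2.8358 Ft -0.01 Mz 0.011 q6 1.90
```

View pics/w10z.png

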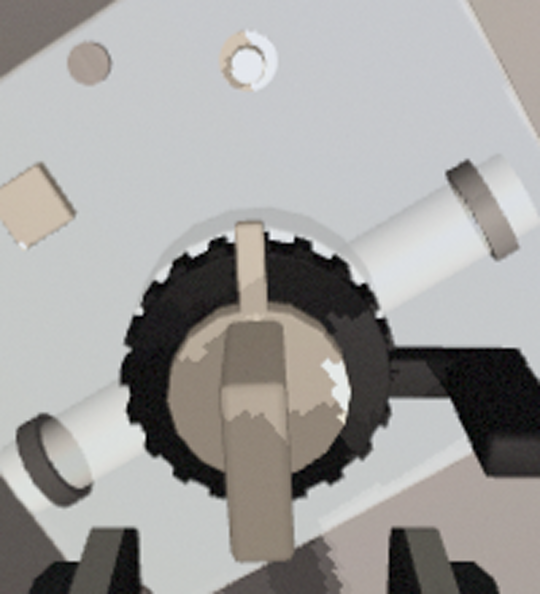

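Run:
```python
from fit import *
fit("w10",[(220,385),(286,385),(232,561),(292,561),(236,224),(265,223)],2.7,220,100,peg=(247,66))
I=bot.camera_info("wrist");I["pose"]=np.load("w10.npy")
m=lambda u:np.array([(u[0]+.5)/2.7-.5+220,(u[1]+.5)/2.7-.5+100])
for A in ([.5483,-.072],[.548,-.0715]):
    a=atz(I,m((250.5,223.5)),.0605)[:2]-A; b=atz(I,m((247,66)),.0335)[:2]-A
    print(np.arctan2(a[1],a[0]),np.arctan2(b[1],b[0]))
```

```text
w10 [ 0.5482 -0.0716 -0.5806] [-0.3, 0.0, 0.4, -0.9, -0.8, 1.1, 0.6, 0.3, 0.0, -0.1, 0.0, -0.2]
 peg [ 0.6044 -0.1088  0.0335] r 0.0674 ang_world -0.5838 rel -0.0032
-0.5724180762113126 -0.5802361688917824
-0.5792567093352637 -0.5839879981344172
```

Pointer is now on the peg within 0.007 rad. Next turn back to the tab.

Call:
{"op": "drive_tool", "data": {
  "increments": [
    [0,0,0,0,0,-0.1,-0.1],
    [0,0,0,0,0,-0.12,-0.1],
    [0,0,0,0,0,-0.12,-0.1],
    [0,0,0,0,0,-0.12,-0.1],
    [0,0,0,0,0,-0.12,-0.1],
    [0,0,0,0,0,-0.12,-0.1],
    [0,0,0,0,0,-0.12,-0.1],
    [0,0,0,0,0,-0.12,-0.1],
    [0,0,0,0,0,-0.12,-0.1],
    [0,0,0,0,0,-0.12,-0.1],
    [0,0,0,0,0,-0.12,-0.1],
    [0,0,0,0,0,-0.12,-0.1],
    [-0.012,0,0,0,0,-0.1,-0.1],
    [-0.02,0,0,0,0,0,-0.1],
    [-0.015,0,0,0,0,0,-0.1],
    [0,0,0,0,0,0,-0.1]
  ],
  "squeeze": 50
}}

```text
t: 10.73
eef_pos: [0.5048, -0.1065, 0.1825]
tool_rot: [0.885, 0.465, -0.015, -0.018]
contact_force: [0.5, 0.3, -0.5]
width: 0.45
```

```bash
python3 st.py w11
```

```text
t 10.73 e [ 0.5048 -0.1065  0.1825] phi 0.9669 tilt [-0.042   0.0175] F [ 0.49  0.32 -0.51] W [-0.018 -0.051  0.064] w 0.450
 r 0.0553 az-valve -2.4011 Ft 0.06 Mz 0.067 q6 0.23
```

View pics/w11.png

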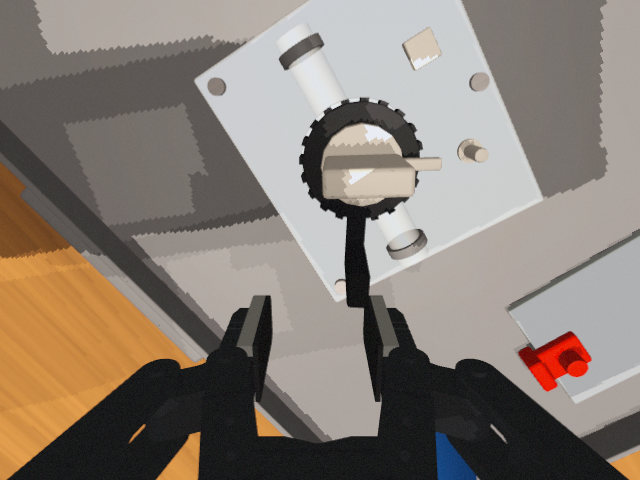

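Call:
{"op": "drive_tool", "data": {
  "increments": [
    [0.003,0.014,0,-0.044,0.0095,0.037,-0.1],
    [0,0,0.012,0,0,0,-0.1],
    [0,0,0.006,0,0,0,-0.1],
    [0,0,0,0,0,0,-0.1]
  ]
}}

```text
t: 11.12
eef_pos: [0.5177, -0.1094, 0.1598]
tool_rot: [0.894, 0.448, -0.001, -0.002]
contact_force: [-0.2, -0.3, 0.3]
width: 0.443
```

```bash
python3 st.py w12
```

```text
t 11.12 e [ 0.5177 -0.1094  0.1598] phi 0.9284 tilt [-0.0032  0.0035] F [-0.19 -0.33  0.26] W [-0.022  0.053 -0.047] w 0.443
 r 0.0482 az-valve -2.1847 Ft 0.06 Mz -0.044 q6 0.27
```

View pics/w12.png

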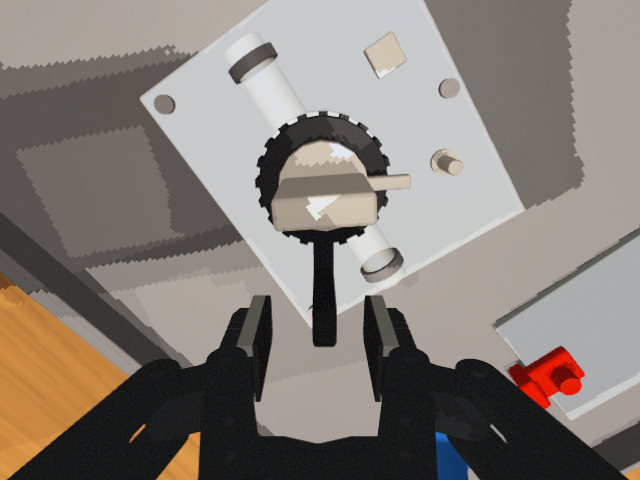

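Tab is about 1 mm right of centre (324 vs 317). Trim, descend and grip.

Call:
{"op": "drive_tool", "data": {
  "increments": [
    [-0.002,0.0015,0.015,0,0,0,-0.1],
    [0,0,0.01,0,0,0,-0.3],
    [0,0,0,0,0,0,-0.7],
    [0,0,0,0,0,0,-1],
    [0,0,0,0,0,0,-1],
    [0,0,0,0,0,0,-1],
    [0,0,0,0,0,0,-1]
  ]
}}

```text
t: 11.75
eef_pos: [0.5183, -0.1112, 0.1337]
tool_rot: [0.894, 0.449, -0.001, -0.002]
contact_force: [1.2, -1.6, -3.9]
width: 0.113
```

```bash
python3 st.py
```

```text
t 11.75 e [ 0.5183 -0.1112  0.1337] phi 0.9303 tilt [-0.0033  0.0026] F [ 1.15 -1.65 -3.92] W [-0.338 -0.258 -0.215] w 0.113
 r 0.0492 az-valve -2.1517 Ft 1.91 Mz -0.121 q6 0.26
```

Call:
{"op": "drive_tool", "data": {
  "increments": [
    [0.0001,-0.0025,0,0,0,0.05,-1],
    [0.0001,-0.0035,0,0,0,0.07,-1],
    [0.0001,-0.0035,0,0,0,0.07,-1]
  ]
}}

```text
t: 12.0
eef_pos: [0.5116, -0.105, 0.1337]
tool_rot: [0.933, 0.36, -0.001, -0.001]
contact_force: [1.6, -0.5, -4.1]
width: 0.105
```

```bash
python3 st.py
```

```text
t 12.00 e [ 0.5116 -0.105   0.1337] phi 0.7355 tilt [-0.0021  0.0018] F [ 1.56 -0.46 -4.14] W [-0.204 -0.298  0.192] w 0.105
 r 0.0491 az-valve -2.3389 Ft 1.39 Mz 0.261 q6 0.47
```

Call:
{"op": "drive_tool", "data": {
  "increments": [
    [0.0001,-0.002,0,0,0,0.04,-1],
    [0.0001,-0.002,0,0,0,0.04,-1],
    [0.0001,-0.0015,0,0,0,0.03,-1]
  ]
}}

```text
t: 12.25
eef_pos: [0.5079, -0.1003, 0.1337]
tool_rot: [0.952, 0.306, -0.001, -0.0]
contact_force: [2.9, -2.1, -4.5]
width: 0.105
```

```bash
python3 st.py
```

```text
t 12.25 e [ 0.5079 -0.1003  0.1337] phi 0.6215 tilt [-0.0015  0.0005] F [ 2.91 -2.14 -4.49] W [-0.303 -0.237  0.062] w 0.105
 r 0.0491 az-valve -2.4603 Ft 3.43 Mz 0.230 q6 0.59
```

Call:
{"op": "drive_tool", "data": {
  "increments": [
    [0.0001,-0.002,0,0,0,0.04,-1],
    [0.0001,-0.002,0,0,0,0.04,-1],
    [0.0001,-0.0015,0,0,0,0.03,-1]
  ]
}}

```text
t: 12.5
eef_pos: [0.5049, -0.0955, 0.1337]
tool_rot: [0.968, 0.252, -0.001, 0.0]
contact_force: [1.9, -2.0, -4.4]
width: 0.109
```

```bash
python3 st.py
```

```text
t 12.50 e [ 0.5049 -0.0955  0.1337] phi 0.5086 tilt [-0.001  -0.0008] F [ 1.95 -2.02 -4.4 ] W [-0.254 -0.202  0.095] w 0.109
 r 0.0491 az-valve -2.5764 Ft 2.71 Mz 0.228 q6 0.71
```

Call:
{"op": "drive_tool", "data": {
  "increments": [
    [0.0001,-0.0015,0,0,0,0.03,-1],
    [0.0001,-0.0015,0,0,0,0.03,-1],
    [0.0001,-0.001,0,0,0,0.02,-1]
  ]
}}

```text
t: 12.75
eef_pos: [0.503, -0.0917, 0.1337]
tool_rot: [0.977, 0.212, -0.001, 0.001]
contact_force: [2.6, -1.5, -4.6]
width: 0.11
```

```bash
python3 st.py
```

```text
t 12.75 e [ 0.503  -0.0917  0.1337] phi 0.4267 tilt [-0.0008 -0.0019] F [ 2.59 -1.52 -4.62] W [-0.229 -0.208  0.089] w 0.110
 r 0.0491 az-valve -2.6615 Ft 2.43 Mz 0.208 q6 0.80
```

Still slack (~0.21–0.23 N m) at ring ≈0.47. Continuing in small steps.

Call:
{"op": "drive_tool", "data": {
  "increments": [
    [0.0001,-0.0015,0,0,0,0.03,-1],
    [0.0001,-0.0015,0,0,0,0.03,-1],
    [0.0001,-0.0012,0,0,0,0.025,-1]
  ]
}}

```text
t: 13.0
eef_pos: [0.5015, -0.0876, 0.1337]
tool_rot: [0.986, 0.169, -0.001, 0.001]
contact_force: [1.5, -1.3, -5.0]
width: 0.107
```

```bash
python3 st.py
```

```text
t 13.00 e [ 0.5015 -0.0876  0.1337] phi 0.3392 tilt [-0.0007 -0.0026] F [ 1.51 -1.31 -5.02] W [-0.215 -0.15   0.09 ] w 0.107
 r 0.0491 az-valve -2.7504 Ft 1.73 Mz 0.175 q6 0.89
```

Call:
{"op": "drive_tool", "data": {
  "increments": [
    [0.0001,-0.0015,0,0,0,0.03,-1],
    [0.0001,-0.0015,0,0,0,0.03,-1],
    [0.0001,-0.0012,0,0,0,0.025,-1]
  ]
}}

```text
t: 13.25
eef_pos: [0.5002, -0.0834, 0.1337]
tool_rot: [0.992, 0.125, -0.001, 0.001]
contact_force: [1.6, -1.4, -4.6]
width: 0.111
```

```bash
python3 st.py
```

```text
t 13.25 e [ 0.5002 -0.0834  0.1337] phi 0.2513 tilt [-0.0009 -0.003 ] F [ 1.55 -1.43 -4.62] W [-0.157 -0.192  0.107] w 0.111
 r 0.0491 az-valve -2.8402 Ft 1.75 Mz 0.192 q6 0.99
```

Call:
{"op": "drive_tool", "data": {
  "increments": [
    [0.0001,-0.0015,0,0,0,0.03,-1],
    [0.0001,-0.0015,0,0,0,0.03,-1],
    [0.0001,-0.0012,0,0,0,0.025,-1]
  ]
}}

```text
t: 13.5
eef_pos: [0.4994, -0.0791, 0.1336]
tool_rot: [0.997, 0.082, -0.001, 0.002]
contact_force: [1.0, -1.4, -3.6]
width: 0.106
```

```bash
python3 st.py
```

```text
t 13.50 e [ 0.4994 -0.0791  0.1336] phi 0.1636 tilt [-0.0011 -0.0033] F [ 0.98 -1.41 -3.62] W [-0.13  -0.124  0.135] w 0.106
 r 0.0492 az-valve -2.9300 Ft 1.53 Mz 0.210 q6 1.08
```

Call:
{"op": "drive_tool", "data": {
  "increments": [
    [0.0001,-0.0015,0,0,0,0.03,-1],
    [0.0001,-0.0015,0,0,0,0.03,-1]
  ]
}}

```text
t: 13.67
eef_pos: [0.499, -0.076, 0.1337]
tool_rot: [0.999, 0.051, -0.001, 0.002]
contact_force: [1.8, -1.2, -3.6]
width: 0.109
```

```bash
python3 st.py
```

```text
t 13.67 e [ 0.499  -0.076   0.1337] phi 0.1016 tilt [-0.0011 -0.0036] F [ 1.84 -1.23 -3.57] W [-0.12  -0.212  0.094] w 0.109
 r 0.0492 az-valve -2.9926 Ft 1.38 Mz 0.161 q6 1.15
```

Call:
{"op": "drive_tool", "data": {
  "increments": [
    [0.0001,-0.0015,0,0,0,0.03,-1],
    [0.0001,-0.0015,0,0,0,0.03,-1]
  ]
}}

```text
t: 13.83
eef_pos: [0.4988, -0.0729, 0.1337]
tool_rot: [1.0, 0.02, -0.001, 0.002]
contact_force: [1.9, -1.8, -4.4]
width: 0.11
```

```bash
python3 st.py
```

```text
t 13.83 e [ 0.4988 -0.0729  0.1337] phi 0.0395 tilt [-0.0012 -0.0038] F [ 1.89 -1.8  -4.44] W [-0.177 -0.231  0.11 ] w 0.110
 r 0.0492 az-valve -3.0557 Ft 1.84 Mz 0.200 q6 1.22
```

Call:
{"op": "drive_tool", "data": {
  "increments": [
    [0.0001,-0.0015,0,0,0,0.03,-1],
    [0.0001,-0.0015,0,0,0,0.03,-1]
  ]
}}

```text
t: 14.0
eef_pos: [0.4988, -0.0698, 0.1336]
tool_rot: [1.0, -0.011, -0.001, 0.002]
contact_force: [2.3, -3.1, -4.0]
width: 0.108
```

```bash
python3 st.py
```

```text
t 14.00 e [ 0.4988 -0.0698  0.1336] phi -0.0225 tilt [-0.0013 -0.004 ] F [ 2.33 -3.08 -4.02] W [-0.113 -0.235  0.136] w 0.108
 r 0.0493 az-valve 3.1647 Ft 2.98 Mz 0.282 q6 1.29
```

Call:
{"op": "drive_tool", "data": {
  "increments": [
    [0.0001,-0.0015,0,0,0,0.03,-1],
    [0.0001,-0.0015,0,0,0,0.03,-1]
  ]
}}

```text
t: 14.17
eef_pos: [0.499, -0.0667, 0.1337]
tool_rot: [0.999, -0.042, -0.001, 0.002]
contact_force: [1.6, -2.5, -4.3]
width: 0.108
```

```bash
python3 st.py
```

```text
t 14.17 e [ 0.499  -0.0667  0.1337] phi -0.0846 tilt [-0.0014 -0.0042] F [ 1.58 -2.48 -4.27] W [-0.132 -0.231  0.146] w 0.108
 r 0.0493 az-valve 3.1018 Ft 2.29 Mz 0.259 q6 1.36
```

Call:
{"op": "drive_tool", "data": {
  "increments": [
    [0.0001,-0.0015,0,0,0,0.03,-1],
    [0.0001,-0.0015,0,0,0,0.03,-1]
  ]
}}

```text
t: 14.33
eef_pos: [0.4994, -0.0637, 0.1336]
tool_rot: [0.997, -0.073, -0.001, 0.002]
contact_force: [1.8, -2.1, -5.0]
width: 0.112
```

```bash
python3 st.py
```

```text
t 14.33 e [ 0.4994 -0.0637  0.1336] phi -0.1467 tilt [-0.0015 -0.0044] F [ 1.77 -2.11 -4.97] W [-0.125 -0.194  0.14 ] w 0.112
 r 0.0494 az-valve 3.0392 Ft 1.78 Mz 0.228 q6 1.42
```

Call:
{"op": "drive_tool", "data": {
  "increments": [
    [0.0001,-0.0015,0,0,0,0.03,-1],
    [0.0001,-0.0015,0,0,0,0.03,-1]
  ]
}}

```text
t: 14.5
eef_pos: [0.4999, -0.0607, 0.1336]
tool_rot: [0.995, -0.104, -0.001, 0.002]
contact_force: [2.1, -2.5, -4.6]
width: 0.106
```

```bash
python3 st.py
```

```text
t 14.50 e [ 0.4999 -0.0607  0.1336] phi -0.2087 tilt [-0.0015 -0.0045] F [ 2.08 -2.52 -4.58] W [-0.095 -0.21   0.102] w 0.106
 r 0.0494 az-valve 2.9770 Ft 1.97 Mz 0.199 q6 1.49
```

Call:
{"op": "drive_tool", "data": {
  "increments": [
    [0.0001,-0.0015,0,0,0,0.03,-1],
    [0.0001,-0.001,0,0,0,0.02,-1]
  ]
}}

```text
t: 14.67
eef_pos: [0.5006, -0.0582, 0.1336]
tool_rot: [0.992, -0.13, -0.001, 0.003]
contact_force: [1.2, -2.7, -3.4]
width: 0.106
```

```bash
python3 st.py
```

```text
t 14.67 e [ 0.5006 -0.0582  0.1336] phi -0.2602 tilt [-0.0017 -0.0049] F [ 1.21 -2.69 -3.41] W [-0.109 -0.222  0.217] w 0.106
 r 0.0494 az-valve 2.9250 Ft 2.24 Mz 0.328 q6 1.55
```

Call:
{"op": "drive_tool", "data": {
  "increments": [
    [0.0001,-0.001,0,0,0,0.02,-1]
  ]
}}

```text
t: 14.75
eef_pos: [0.5008, -0.0572, 0.1336]
tool_rot: [0.99, -0.14, -0.001, 0.003]
contact_force: [1.7, -2.8, -4.8]
width: 0.11
```

```bash
python3 st.py
```

```text
t 14.75 e [ 0.5008 -0.0572  0.1336] phi -0.2809 tilt [-0.0019 -0.005 ] F [ 1.75 -2.76 -4.79] W [-0.121 -0.202  0.238] w 0.110
 r 0.0494 az-valve 2.9042 Ft 2.11 Mz 0.342 q6 1.57
```

Call:
{"op": "drive_tool", "data": {
  "increments": [
    [0.0,-0.001,0,0,0,0.02,-1]
  ]
}}

```text
t: 14.83
eef_pos: [0.5011, -0.0562, 0.1336]
tool_rot: [0.989, -0.15, -0.001, 0.003]
contact_force: [2.3, -2.8, -4.4]
width: 0.106
```

```bash
python3 st.py
```

```text
t 14.83 e [ 0.5011 -0.0562  0.1336] phi -0.3020 tilt [-0.0018 -0.0052] F [ 2.32 -2.83 -4.37] W [-0.146 -0.2    0.178] w 0.106
 r 0.0494 az-valve 2.8840 Ft 1.94 Mz 0.274 q6 1.60
```

```bash
cat >> st.py <<'E'
    s2=bot.sense(); print(" tau0 %.3f tau5 %.3f qv %.3f"%(s2["tau"][0],s2["tau"][5],s2["joint_velocities"][5]))
E
python3 st.py
```

```text
t 14.83 e [ 0.5011 -0.0562  0.1336] phi -0.3020 tilt [-0.0018 -0.0052] F [ 2.32 -2.83 -4.37] W [-0.146 -0.2    0.178] w 0.106
 r 0.0494 az-valve 2.8840 Ft 1.94 Mz 0.274 q6 1.60
 tau0 0.660 tau5 0.031 qv 0.275
```

Call:
{"op": "drive_tool", "data": {
  "increments": [
    [0.0,-0.001,0,0,0,0.02,-1]
  ]
}}

```text
t: 14.92
eef_pos: [0.5015, -0.0552, 0.1336]
tool_rot: [0.987, -0.161, -0.0, 0.003]
contact_force: [1.1, -2.1, -4.6]
width: 0.109
```

```bash
python3 st.py
```

```text
t 14.92 e [ 0.5015 -0.0552  0.1336] phi -0.3232 tilt [-0.0018 -0.0054] F [ 1.14 -2.07 -4.59] W [-0.109 -0.26   0.291] w 0.109
 r 0.0495 az-valve 2.8630 Ft 1.56 Mz 0.368 q6 1.62
 tau0 0.616 tau5 0.059 qv 0.280
```

Call:
{"op": "drive_tool", "data": {
  "increments": [
    [0.0001,-0.001,0,0,0,0.02,-1]
  ]
}}

```text
t: 15.0
eef_pos: [0.5018, -0.0543, 0.1336]
tool_rot: [0.985, -0.171, -0.001, 0.003]
contact_force: [0.8, -2.7, -4.1]
width: 0.108
```

```bash
python3 st.py
```

```text
t 15.00 e [ 0.5018 -0.0543  0.1336] phi -0.3447 tilt [-0.0021 -0.0055] F [ 0.79 -2.73 -4.07] W [-0.105 -0.133  0.31 ] w 0.108
 r 0.0495 az-valve 2.8421 Ft 2.27 Mz 0.422 q6 1.64
 tau0 0.551 tau5 0.090 qv 0.281
```

Bite is clear: joint-6 torque climbs steadily and Mz is heading to ~0.42. Average several readings while the arm holds its target, since camera calls keep it.

```bash
cat > avg.py <<'E'
from st import *
import sys
n=int(sys.argv[1]);L=[];prev=None
for i in range(n):
    bot.grab_frame("wrist");s=bot.sense();e=s["eef_pos"];F=s["contact_force"];d=e[:2]-A
    M=R.from_quat(s["tool_rot"]).as_matrix()
    L.append([d[0]*F[1]-d[1]*F[0]+s["wrist_torque"][2],np.arctan2(d[1],d[0])+.067,s["tau"][5],s["tau"][0],np.arctan2(M[1,0],M[0,0])])
L=np.array(L);print(L.round(4));print("mean",L.mean(0).round(4),"sem %.3f"%(L[:,0].std()/n**.5),s["t"])
E
python3 avg.py 6
```

```text
[[ 0.2606  2.8389  0.2953  0.5892 -0.3454]
 [ 0.2529  2.8397  0.2812  0.7055 -0.3438]
 [ 0.2202  2.84    0.1813  0.6252 -0.3434]
 [ 0.26    2.8404  0.1566  0.533  -0.3434]
 [ 0.1841  2.8408  0.1557  0.444  -0.3435]
 [ 0.2295  2.8404  0.1565  0.3705 -0.3434]]
mean [ 0.2345  2.84    0.2044  0.5446 -0.3438] sem 0.011 15.3
```

Holding relaxes the reading, because thread friction carries part of it, so only readings taken while moving count. I'll back off ~0.13 rad and re-approach with a reading at every small step, to pin the bite curve without exceeding the torque reached so far.

```bash
cat > lg.py <<'E'
from st import *
s=bot.sense();e=s["eef_pos"];F=s["contact_force"];d=e[:2]-A
M=R.from_quat(s["tool_rot"]).as_matrix()
L=[s["t"],np.arctan2(d[1],d[0])+.067,d[0]*F[1]-d[1]*F[0]+s["wrist_torque"][2],s["tau"][5],s["tau"][0],np.hypot(*d),np.arctan2(M[1,0],M[0,0])]
print(*["%.4f"%x for x in L]);open("log.txt","a").write(" ".join(map(str,L))+"\n")
E
python3 lg.py
```

```text
15.3000 2.8404 0.2295 0.1565 0.3705 0.0495 -0.3434
```

Call:
{"op": "drive_tool", "data": {
  "increments": [
    [0.0,0.002,0,0,0,-0.04,-1],
    [0.0,0.0025,0,0,0,-0.05,-1],
    [0.0,0.0025,0,0,0,-0.05,-1]
  ]
}}

```text
t: 15.55
eef_pos: [0.5, -0.0605, 0.1336]
tool_rot: [0.995, -0.101, -0.0, 0.002]
contact_force: [1.2, -2.0, -4.7]
width: 0.106
```

```bash
python3 lg.py
```

```text
15.5500 2.9734 -0.1699 0.2813 1.3770 0.0494 -0.2014
```

Call:
{"op": "drive_tool", "data": {
  "increments": [
    [0.0,-0.0007,0,0,0,0.015,-1]
  ]
}}

```text
t: 15.63
eef_pos: [0.5, -0.0603, 0.1336]
tool_rot: [0.994, -0.108, -0.0, 0.002]
contact_force: [2.0, -3.0, -4.1]
width: 0.109
```

```bash
python3 lg.py
```

```text
15.6333 2.9694 0.3111 -0.4622 0.8375 0.0494 -0.2170
```

Call:
{"op": "drive_tool", "data": {
  "increments": [
    [0.0,-0.0007,0,0,0,0.015,-1]
  ]
}}

```text
t: 15.72
eef_pos: [0.5001, -0.0596, 0.1336]
tool_rot: [0.993, -0.117, -0.0, 0.002]
contact_force: [2.3, -1.9, -3.9]
width: 0.108
```

```bash
python3 lg.py
```

```text
15.7167 2.9546 0.3020 -0.0021 -0.0991 0.0494 -0.2349
```

Call:
{"op": "drive_tool", "data": {
  "increments": [
    [0.0,-0.0007,0,0,0,0.015,-1]
  ]
}}

```text
t: 15.8
eef_pos: [0.5004, -0.0588, 0.1336]
tool_rot: [0.992, -0.126, -0.0, 0.002]
contact_force: [1.7, -0.9, -3.8]
width: 0.109
```

```bash
python3 lg.py
```

```text
15.8000 2.9375 0.2303 0.0188 0.1457 0.0494 -0.2523
```

Call:
{"op": "drive_tool", "data": {
  "increments": [
    [0.0,-0.0007,0,0,0,0.015,-1]
  ]
}}

```text
t: 15.88
eef_pos: [0.5006, -0.0579, 0.1336]
tool_rot: [0.991, -0.134, -0.0, 0.002]
contact_force: [1.9, -2.1, -4.0]
width: 0.109
```

```bash
python3 lg.py
```

```text
15.8833 2.9203 0.3422 0.0396 0.4250 0.0494 -0.2695
```

Call:
{"op": "drive_tool", "data": {
  "increments": [
    [0.0,-0.0007,0,0,0,0.015,-1]
  ]
}}

```text
t: 15.97
eef_pos: [0.5008, -0.0571, 0.1336]
tool_rot: [0.99, -0.143, -0.0, 0.002]
contact_force: [1.0, -2.0, -3.7]
width: 0.11
```

```bash
python3 lg.py
```

```text
15.9667 2.9028 0.3631 0.0609 0.5346 0.0495 -0.2861
```

Call:
{"op": "drive_tool", "data": {
  "increments": [
    [0.0,-0.0005,0,0,0,0.01,-1]
  ]
}}

```text
t: 16.05
eef_pos: [0.501, -0.0565, 0.1336]
tool_rot: [0.989, -0.148, -0.0, 0.002]
contact_force: [1.8, -2.3, -5.6]
width: 0.11
```

```bash
python3 lg.py
```

```text
16.0500 2.8904 0.3002 0.1520 0.7565 0.0495 -0.2973
```

Call:
{"op": "drive_tool", "data": {
  "increments": [
    [0.0,-0.0005,0,0,0,0.01,-1]
  ]
}}

```text
t: 16.13
eef_pos: [0.5012, -0.056, 0.1336]
tool_rot: [0.988, -0.154, -0.0, 0.002]
contact_force: [1.1, -2.0, -4.4]
width: 0.108
```

```bash
python3 lg.py
```

```text
16.1333 2.8792 0.3302 0.1410 0.7636 0.0495 -0.3083
```

Call:
{"op": "drive_tool", "data": {
  "increments": [
    [0.0,-0.0005,0,0,0,0.01,-1]
  ]
}}

```text
t: 16.22
eef_pos: [0.5014, -0.0555, 0.1336]
tool_rot: [0.987, -0.159, -0.0, 0.002]
contact_force: [1.3, -2.0, -3.8]
width: 0.111
```

```bash
python3 lg.py
```

```text
16.2167 2.8677 0.3594 0.1571 0.7541 0.0495 -0.3192
```

Call:
{"op": "drive_tool", "data": {
  "increments": [
    [0.0,-0.0005,0,0,0,0.01,-1]
  ]
}}

```text
t: 16.3
eef_pos: [0.5015, -0.055, 0.1336]
tool_rot: [0.986, -0.164, -0.0, 0.002]
contact_force: [1.4, -2.2, -4.5]
width: 0.113
```

```bash
python3 lg.py
```

```text
16.3000 2.8571 0.3589 0.1741 0.7277 0.0495 -0.3301
```

Call:
{"op": "drive_tool", "data": {
  "increments": [
    [0.0,-0.0005,0,0,0,0.01,-1]
  ]
}}

```text
t: 16.38
eef_pos: [0.5017, -0.0545, 0.1336]
tool_rot: [0.985, -0.17, -0.0, 0.002]
contact_force: [1.9, -2.3, -3.8]
width: 0.109
```

```bash
python3 lg.py
```

```text
16.3833 2.8466 0.3855 0.1921 0.7057 0.0495 -0.3410
```

Call:
{"op": "drive_tool", "data": {
  "increments": [
    [0.0,-0.0004,0,0,0,0.008,-1]
  ]
}}

```text
t: 16.47
eef_pos: [0.5019, -0.0541, 0.1336]
tool_rot: [0.985, -0.174, -0.0, 0.003]
contact_force: [1.4, -2.2, -4.2]
width: 0.107
```

```bash
python3 lg.py
```

```text
16.4667 2.8376 0.4045 0.2414 0.7151 0.0495 -0.3499
```

The slow readings lie on a clean line (slope ≈1.9 N m/rad, 0.407 now). The target of 0.445 is ~0.018 rad further.

Call:
{"op": "drive_tool", "data": {
  "increments": [
    [0.0,-0.0004,0,0,0,0.008,-1]
  ]
}}

```text
t: 16.55
eef_pos: [0.502, -0.0536, 0.1336]
tool_rot: [0.984, -0.178, -0.0, 0.003]
contact_force: [1.9, -2.5, -3.4]
width: 0.108
```

```bash
python3 lg.py
```

```text
16.5500 2.8288 0.3820 0.2443 0.6974 0.0495 -0.3586
```

Call:
{"op": "drive_tool", "data": {
  "increments": [
    [0.0,-0.0003,0,0,0,0.006,-1]
  ]
}}

```text
t: 16.63
eef_pos: [0.5021, -0.0533, 0.1336]
tool_rot: [0.983, -0.182, -0.0, 0.003]
contact_force: [2.1, -2.1, -3.1]
width: 0.112
```

```bash
python3 lg.py
```

```text
16.6333 2.8223 0.3847 0.2895 0.7091 0.0495 -0.3653
```

Call:
{"op": "drive_tool", "data": {
  "increments": [
    [0.0,-0.0002,0,0,0,0.004,-1]
  ]
}}

```text
t: 16.72
eef_pos: [0.5022, -0.0531, 0.1336]
tool_rot: [0.983, -0.184, -0.0, 0.003]
contact_force: [0.8, -2.5, -4.4]
width: 0.112
```

```bash
python3 lg.py
```

```text
16.7167 2.8177 0.4558 0.3197 0.7215 0.0495 -0.3697
```

Call:
{"op": "drive_tool", "data": {
  "increments": [
    [0.0,-0.0002,0,0,0,0.004,-1]
  ]
}}

```text
t: 16.8
eef_pos: [0.5023, -0.0529, 0.1336]
tool_rot: [0.983, -0.186, -0.0, 0.003]
contact_force: [1.7, -2.1, -4.2]
width: 0.111
```

```bash
python3 lg.py
```

```text
16.8000 2.8137 0.3853 0.3149 0.7056 0.0495 -0.3741
```

Call:
{"op": "drive_tool", "data": {
  "increments": [
    [0.0,-0.0004,0,0,0,0.008,-1]
  ]
}}

```text
t: 16.88
eef_pos: [0.5024, -0.0526, 0.1336]
tool_rot: [0.982, -0.19, -0.0, 0.003]
contact_force: [1.9, -2.6, -4.4]
width: 0.108
```

```bash
python3 lg.py
```

```text
16.8833 2.8055 0.4437 0.2585 0.6316 0.0495 -0.3826
```

All estimates (reading 0.444, fits 0.43–0.455) fall within 0.42–0.47. Releasing and lifting off.

Call:
{"op": "drive_tool", "data": {
  "increments": [
    [0,0,0,0,0,0,-0.7],
    [0,0,0,0,0,0,-0.4],
    [0,0,0,0,0,0,-0.2],
    [0,0,0,0,0,0,-0.2],
    [0,0,-0.02,0,0,0,-0.2],
    [0,0,-0.03,0,0,0,-0.2],
    [0,0,-0.03,0,0,0,-0.2],
    [0,0,-0.02,0,0,0,-0.2],
    [0,0,0,0,0,0,-0.2]
  ]
}}

```text
t: 17.63
eef_pos: [0.501, -0.0499, 0.2375]
tool_rot: [0.981, -0.193, -0.004, -0.0]
contact_force: [0.5, -0.1, 0.4]
width: 0.401
```

```bash
python3 st.py w13
```

```text
t 17.63 e [ 0.501  -0.0499  0.2375] phi -0.3879 tilt [-0.0075  0.0016] F [ 0.53 -0.1   0.42] W [-0.03  -0.049  0.029] w 0.401
 r 0.0520 az-valve 2.7686 Ft -0.13 Mz 0.022 q6 1.69
 tau0 0.033 tau5 0.001 qv -0.003
```

View pics/w13.png

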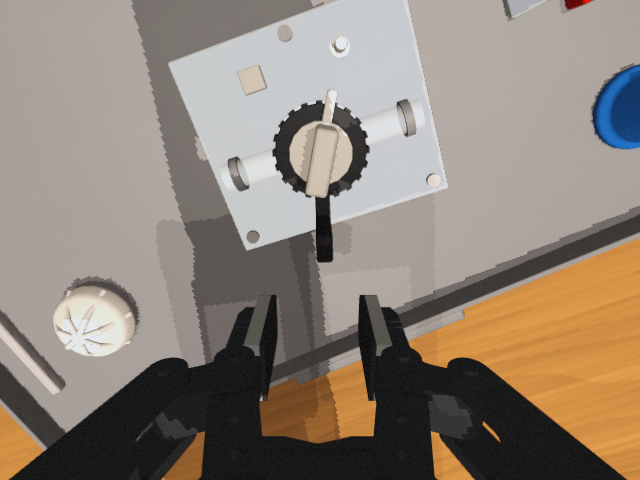

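```bash
python3 - <<'E'
import cv2
a=cv2.imread("pics/w13.png")
cv2.imwrite("pics/w13z.png",cv2.resize(a[30:270,260:400],None,fx=4,fy=4,interpolation=cv2.INTER_CUBIC)[:800])
E
python3 - <<'E'
import cv2
a=cv2.imread("pics/w13z.png");print(a.shape);cv2.imwrite("pics/w13a.png",a[:600]);cv2.imwrite("pics/w13b.png",a[350:])
E
```

```text
(800, 560, 3)
```

View pics/w13a.png

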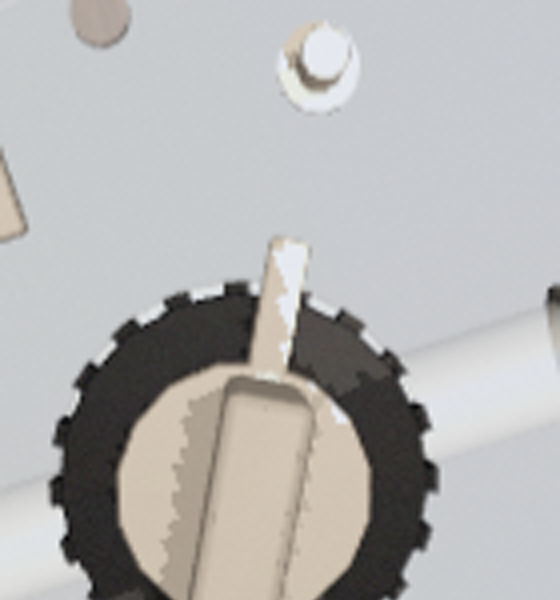

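Run:
```python
import cv2
a=cv2.imread("pics/w13.png")
cv2.imwrite("pics/w13b2.png",cv2.resize(a[180:270,290:360],None,fx=6,fy=6,interpolation=cv2.INTER_CUBIC))
```

```text
(no output)
```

View pics/w13b2.png

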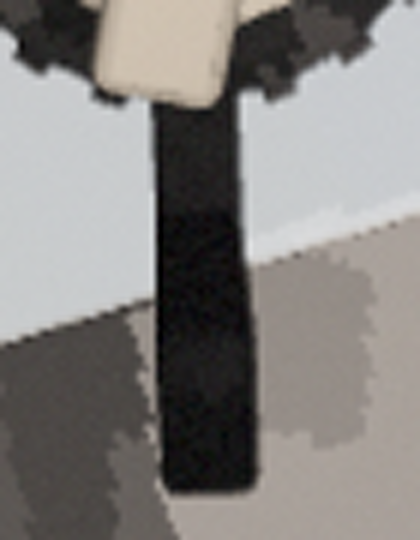

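Run:
```python
from fit import *
I=bot.camera_info("wrist");I["pose"]=np.load("w13.npy")
m=lambda u,s,x,y:np.array([(u[0]+.5)/s-.5+x,(u[1]+.5)/s-.5+y])
for A in ([.5483,-.072],[.548,-.0717]):
    for n,u,z in (("ptr",m((290,240),4,260,30),.0605),("peg",m((325,51),4,260,30),.0335),("pegbase",m((319,68),4,260,30),.0115),("tab",m((211,490),6,290,180),.0935)):
        a=atz(I,u,z)[:2]-A;print(n,"%.4f %.4f"%(np.hypot(*a),np.arctan2(a[1],a[0])))
a=atz(I,m((290,240),4,260,30),.0605);c=atz(I,m((270,368),4,260,30),.0605);d=a-c;print("dir",np.arctan2(d[1],d[0]))
# w1 tab same method
```

```text
ptr 0.0380 -0.5636
peg 0.0675 -0.5799
pegbase 0.0676 -0.5835
tab 0.0602 2.7909
ptr 0.0385 -0.5660
peg 0.0679 -0.5812
pegbase 0.0680 -0.5848
tab 0.0598 2.7939
dir -0.5405511081017464
```

Run:
```python
import cv2
from h import *
a=cv2.imread("pics/w13.png")
cv2.imwrite("pics/w13c.png",cv2.resize(a[80:210,290:350],None,fx=4.5,fy=4.5,interpolation=cv2.INTER_CUBIC))
b=bot.grab_frame("scene");cv2.imwrite("pics/s2.png",b)
```

```text
(no output)
```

View pics/w13c.png

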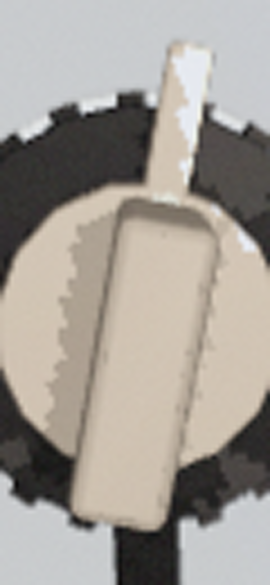

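View pics/s2.png

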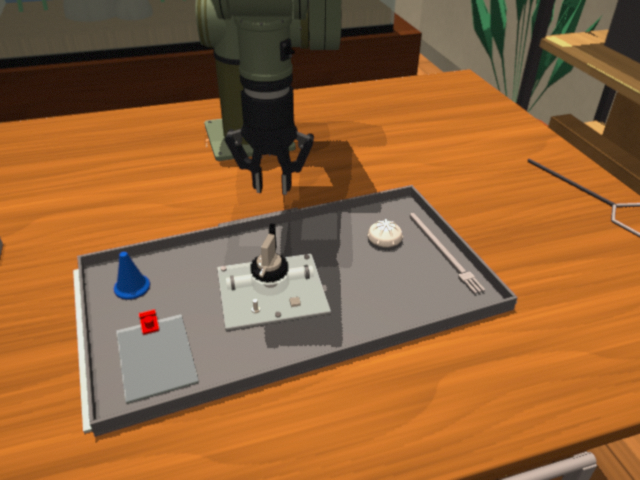

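Run:
```python
from fit import *
# corners in w13c
P=[(118,215),(220,232),(70,518),(166,530),(167,41),(212,45)]
fit("w13",P,4.5,290,80,peg=((260+(325.5)/4-.5-290+.5)*4.5-.5,(30+51.5/4-.5-80+.5)*4.5-.5))
```

```text
w13 [ 0.5485 -0.072  -0.5547] [0.0, -0.6, 0.4, -0.4, -0.3, -0.0, 0.2, 0.9, -0.2, -0.3, -0.3, 0.6]
 peg [ 0.6048 -0.109   0.0335] r 0.0674 ang_world -0.5818 rel -0.0271
```

```bash
python3 -c "
from cell import bot
print(bot.job_done())"
```

```text
the job is handed in; nothing more can be done
None
```

The valve is re-set and the job is handed in at about 17.7 s. No verdict was reported.

- **Slackening:** I swung the tab about 0.98 rad (56°) anticlockwise before touching the knob.
- **Knob:** I turned it clockwise, towards the tall peg. It sprang back about 0.02 rad on release, so I gripped it again and trimmed it.
- **Tightening:** The ring bit near its starting angle, about 0.2 rad further clockwise. I backed off once by about 0.13 rad and came in again in small steps. The last reading while moving was 0.444 N m, about 8.5 N at the tab. Fits to the noisy readings (scatter about ±0.04) gave 0.43 to 0.455 N m, within the 0.42 to 0.47 wanted. After release the tab sprang back about 0.05 rad.
- **Pointer, a slight disagreement:** After the trim it measured within 0.003 to 0.008 rad of the peg. After tightening, the last checks put it 0.015 to 0.027 rad (about 1 to 1.5°) short of the peg, about 1 to 2 mm at the peg. I left it, because turning the knob again would have shifted where the ring bites.
- **Other objects:** The final scene picture shows the shell, fork and cone where they were, with the gripper clear of the valve.

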